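# Photograph the finished mugs and hang them up

## Task

Stand every mug that is on the table upright and wholly on the white photo platform; then press the grey shutter key down to its first click and hold it there for a second so the camera focuses, then press it all the way down to take the picture, and let it come up. Afterwards hang each mug by its handle on its own hook of the wooden rack and leave them hanging at rest, without pushing away or knocking over the glaze jar that stands among them.

Things in the scene. Friction and masses are not known exactly. Their poses are not given: they have to be found in the camera images.
- mug0: White ceramic mug (two or three identical ones; None if absent), 0.22 kg, 62 mm diameter, 85 mm high, wall 4 mm. Origin: centre of the underside; z up its axis, +y to the handle. D handle: 9 mm round bar in the y-z plane, out to 70 mm from the axis; opening y 31 to 61 mm, heights 20 to 69 mm. Starts standing on the table, any yaw
- mug0_loop (a point): Centre of the opening of mug0's handle: at (0, 46, 45) mm in the mug's frame
- mug1: White ceramic mug (two or three identical ones; None if absent), 0.22 kg, 62 mm diameter, 85 mm high, wall 4 mm. Origin: centre of the underside; z up its axis, +y to the handle. D handle: 9 mm round bar in the y-z plane, out to 70 mm from the axis; opening y 31 to 61 mm, heights 20 to 69 mm. Starts standing on the table, any yaw
- mug1_loop (a point): Centre of the opening of mug1's handle: at (0, 46, 45) mm in the mug's frame
- mug2: White ceramic mug (two or three identical ones; None if absent), 0.22 kg, 62 mm diameter, 85 mm high, wall 4 mm. Origin: centre of the underside; z up its axis, +y to the handle. D handle: 9 mm round bar in the y-z plane, out to 70 mm from the axis; opening y 31 to 61 mm, heights 20 to 69 mm. Starts standing on the table, any yaw
- mug2_loop (a point): Centre of the opening of mug2's handle: at (0, 46, 45) mm in the mug's frame
- platform_top (a point): Centre of the top face of the low white photo platform, a fixed board 160 mm (x) by 340 mm (y), top 20 mm above the table; x, y along the board's sides, z up. It faces a small camera on a tripod at the far edge of the table. The three mugs fit side by side along y
- key_top (a point): Centre of the top of the grey round key of the shutter release: 44 mm diameter, on a black box 90 x 110 x 40 mm fixed to the table; top face 62 mm above the table when up. It is pressed straight down, has two stages in series and springs back when let go
- key_half (a joint): First stage of the key, m: 0 up, 0.007 at the first click (half-pressed). Spring: 2 N to start, 4.5 N at the click; beyond that the key stops hard until about 11 N. Half-pressed means this joint near 0.007 with key_full near 0
- key_full (a joint): Second stage of the key, m: 0 up; moves only after the first click, from about 11 N, and reaches 0.007 (fully pressed, key top 14 mm below its rest height) at about 15 N
- rack: Fixed wooden mug rack: base board 120 x 420 x 14 mm, two 25 mm square posts at y = +-195 mm, 250 mm high, a crossbar 40 mm tall (front face at x = 0, centre 220 mm above the table) and three steel hooks. Origin: centre of the base board on the table; the hooks point along its -x (towards the robot), z up
- hook0 (a point): Point on the hook bar's centre line, hook at y = +130 mm (left as the robot sees it), 65 mm in front of the crossbar, 220 mm above the table; axes as the rack's. 9 mm round bar along -x, level to 30 mm beyond this point; then the last 10 mm turns up (end 105 mm from the crossbar, its top 17 mm above the centre line). A mug let go with its handle over it swings down, hangs by it and stops swinging in about 10 s
- hook1 (a point): Point on the hook bar's centre line, hook at y = 0 (middle), 65 mm in front of the crossbar, 220 mm above the table; axes as the rack's. 9 mm round bar along -x, level to 30 mm beyond this point; then the last 10 mm turns up (end 105 mm from the crossbar, its top 17 mm above the centre line). A mug let go with its handle over it swings down, hangs by it and stops swinging in about 10 s
- hook2 (a point): Point on the hook bar's centre line, hook at y = -130 mm (right), 65 mm in front of the crossbar, 220 mm above the table; axes as the rack's. 9 mm round bar along -x, level to 30 mm beyond this point; then the last 10 mm turns up (end 105 mm from the crossbar, its top 17 mm above the centre line). A mug let go with its handle over it swings down, hangs by it and stops swinging in about 10 s
- glaze_jar: Bystander: glaze jar with a white lid, 52 mm diameter, 85 mm high, standing among the mugs; origin at the centre of its underside
Mind the look-alikes: they are no part of the job. What is shaped like the mug0 but yellow is not meant.

How it is judged:
By the outcome, as a careful person would: the job done as asked, in the order asked, and still so for the second after the job is handed in, with the robot touching nothing.
Of mug0, mug1, mug2 only 2 to 3 are there at a start; the rules pass over those that are not, and their reading is None.
At some moment in a run one of mug0, mug1, mug2 may be knocked a few centimetres aside while the robot is not near it.
It also fails if it takes over 210 s, if anything falls off the work surface, if the arm or the gripper's body presses on something with over 40 N, if the wrist force passes 120 N, or if a joint passes its speed limit or range.

## Robot

A 6-joint arm with a two-finger parallel gripper is mounted at the origin on the work surface. World frame = base frame: x ahead of the robot, y to its left, z up, the work surface at z = 0. Lengths are in mm, angles in rad, forces in N, time in s.
With the tool pointing down it reaches from about 350 to 975 mm from the base axis. Payload 7.1 kg.
Tool frame: the origin (TCP) lies between the finger pads; the fingertips stand 8 mm ahead of it and the grasp point (between the pads) lies 11 mm behind it; x points along the fingers, y is the direction in which the jaws open and shut, and the axes are right-handed (so a half turn about x gives the same grasp; the last joint's range is limited). The gripper opens to 88 mm and grips with 3 to 60 N. Pads are 20 mm wide; open, the fingers measure 115 mm over their backs; the gripper's body (75 mm by 178 mm) begins 61 mm behind the grasp point.
Start: joints at [-1.225, 0.423, 1.63, -0, 1.089, -0.019], TCP at [222.993, -583.848, 230.675] pointing down, gripper open.
Joint ranges: [-3, 3], [-0.9, 2.11], [0.09, 2.58], [-1.31, 4.45], [0.11, 2.69], [-2.54, 2.54]. Speed limits (rad/s): [2.39, 2.39, 3.01, 3.14, 3.14, 3.14].

## Interface

Orientations are given as a rotation vector (axis times angle).
In Python, from workcell import ctrl gives the robot as it stands.
- The arm moves only by the tool apply_moves, never from a script. Its argument "increments" is a list of rows, each an object with "gripper": the opening in per cent of the stroke, from 0 (shut) to 100 (fully open); "delta_pos": the shift along the tool's x, y, z in cm, a list of three; "dr": the turn, a rotation vector about the tool's x, y, z in rad, a list of three. In form: [{"gripper": gripper, "delta_pos": [dx, dy, dz], "dr": [ax, ay, az]}, ...]. A call has exactly 5 rows; each row shifts and turns the commanded pose from where the row before left it, along the tool's axes as they then stand; what a row does not reach is not made up. A row lasts 1/12 s, in which the tool goes at most 41.7 mm and 7.16 degrees, less where a joint would pass 70% of its speed; a pose out of reach is approached as far as the arm can. A call with a gripper value outside its range is refused whole. The fingers move at their own pace and stop on an object; the grip force is fixed at half the most. Time passes only in rows, so rows that do not move let the fingers close, or fill a call up. It gives the time, the measured TCP pose, the force and the opening at its end, in the units of the state.
- ctrl.get_obs(): the state, without advancing time (a new reading comes with each control period).
- ctrl.get_image(name): name is "side" or "top" or "wrist"; returns a dict with "img" (480x640x3 uint8, red, green, blue), "range_z" (480x640 float32, mm along the optical axis (not along the pixel's ray), 0 where there is no reading), "mtx" (3x3 intrinsics, pixels), "k1" (the pictures are not rectified: a ray, as slopes to the right and down, at radius r is drawn at 1 + k1 r^2 times it, then the intrinsics apply), "rvec" (rotation vector, rad) and "tvec" (3), from world to camera coordinates, as OpenCV has them. Camera axes: x right, y down, z forward; pixel columns grow to the right and rows downward; lengths in mm; the calibration is good to about 2 mm. A picture is of the moment at which its call begins.
- ctrl.close_job(): hands the job in, once; it reports no verdict.
The state is a dict: "t": time; "qpos": joint angles; "qvel": joint speeds; "joint_torque": joint torques, N m; "ee_pos": TCP position; "orientation": TCP orientation; "ft_force": force on the tool from outside, world axes, zero at the start; "moment": the same for the moment, N m; "width": finger opening in mm.
Only numpy, scipy, OpenCV 4.12 (cv2) and the standard library are available. Lean on these libraries where they do the work, as an engineer would, in place of code of your own. Each camera call takes 0.05 s, during which the arm holds its last target. There are 200 camera calls.

## Working session

There is one attempt and no reset: what is moved stays moved. The work goes in short steps, Python scripts to look and compute and a tool call to move; the robot and the scene stay as the last step left them, time stands still between calls to the robot, and variables do not carry over. Pictures are saved under pics/ and viewed, about 12 in all and at most 16, crops included, and the job is handed in when it is done.

Besides the shell and the picture viewer there is one more tool, called after "Emit:" by a JSON object that holds its "op" and its "data", one argument or row to a line. apply_moves: Moves the arm, as the interface text tells. Its arguments: {"type":"object","properties":{"increments":{"type":"array","items":{"type":"object","properties":{"gripper":{"type":"number"},"delta_pos":{"type":"array","items":{"type":"number"}},"dr":{"type":"array","items":{"type":"number"}}}}}},"required":["increments"]}

```bash
ls; mkdir -p pics; cat > h.py <<'E'
import numpy as np, cv2
from scipy.spatial.transform import Rotation as R
from workcell import ctrl
def shot(name,save=None):
    d=ctrl.get_image(name)
    if save: cv2.imwrite('pics/'+save,d['img'][:,:,::-1]); np.savez('pics/'+save+'.npz',**d)
    return d
def pts(d,uv,z=None):
    """pixels -> world, by range (z None) or plane height z"""
    uv=np.atleast_2d(np.array(uv,float)); K=np.array(d['mtx']); k1=float(d['k1'])
    p=(uv-[K[0,2],K[1,2]])/[K[0,0],K[1,1]]; s=p.copy()
    for _ in range(20): s=p/(1+k1*(s**2).sum(1,keepdims=True))
    M=R.from_rotvec(np.ravel(d['rvec'])).as_matrix(); t=np.ravel(d['tvec'])
    ray=np.c_[s,np.ones(len(s))]@M; C=-M.T@t
    if z is None:
        r=d['range_z'][uv[:,1].astype(int),uv[:,0].astype(int)][:,None]
    else: r=((z-C[2])/ray[:,2])[:,None]
    return C+ray*r
def cloud(d):
    v,u=np.nonzero(d['range_z']>0); return pts(d,np.c_[u,v]),d['img'][v,u]
def st():
    o=ctrl.get_obs(); print('t',round(o['t'],2),'p',np.round(o['ee_pos'],1),'w',round(o['width'],1),'F',np.round(o['ft_force'],1)); print(np.round(R.from_rotvec(o['orientation']).as_matrix(),3).tolist(),'q',np.round(o['qpos'],2))
    return o
E
python3 - <<'E'
from h import *
for n in('top','side'):
    d=shot(n,n+'0.png'); print(n,np.round(d['mtx'],1).tolist(),d['k1'],np.ravel(d['rvec']),np.ravel(d['tvec']))
st()
E
```

```text
pics
top [[445.7, 0.0, 323.2], [0.0, 445.7, 247.1], [0.0, 0.0, 1.0]] -0.08675261692510688 [ 2.03916663 -2.15287465  0.24965872] [ 25.71635768 519.65173417 973.48889191]
side [[554.1, 0.0, 324.1], [0.0, 554.1, 238.7], [0.0, 0.0, 1.0]] -0.14091797195319372 [ 0.30799964 -2.7394356   1.29308354] [ 477.97393422  183.83264185 1336.42083067]
t 0.1 p [ 222.8 -583.4  230. ] w 87.9 F [ 0.1  0.5 -0.1]
[[-0.0, 0.357, -0.934], [0.001, -0.934, -0.357], [-1.0, -0.001, -0.0]] q [-1.23  0.42  1.63  0.    1.09 -0.02]
```

View pics/top0.png

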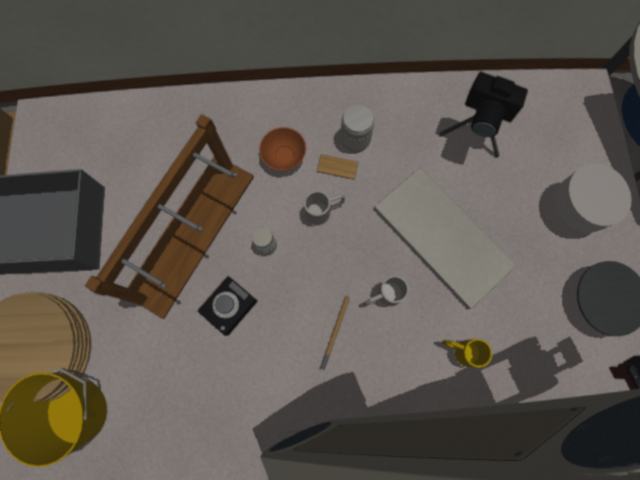

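View pics/side0.png

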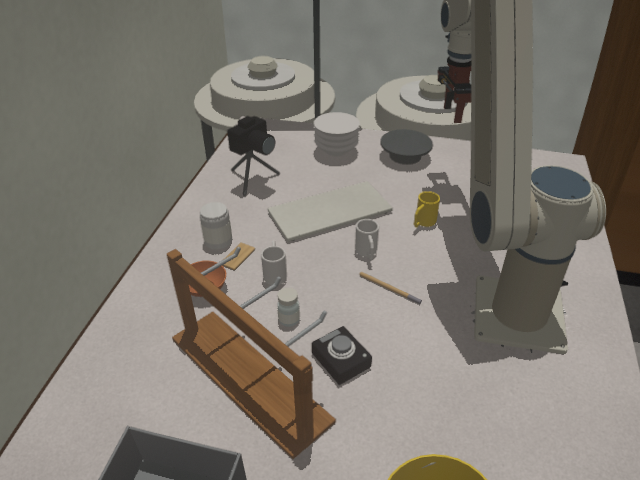

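```bash
cat > m.py <<'E'
from h import *
def load(n): return dict(np.load('pics/'+n+'.npz'))
E
python3 - <<'E'
from m import *
t=load('top0.png'); s=load('side0.png')
print('plat corners',np.round(pts(t,[(419,170),(374,207),(470,307),(514,265)],20)[:,:2]).tolist())
P,c=cloud(t)
def box(P,x,y,z,r): return P[(np.hypot(P[:,0]-x,P[:,1]-y)<r)&(P[:,2]>z[0])&(P[:,2]<z[1])]
for n,uv,z in [('mugA',(318,205),85),('mugB',(392,291),85),('yel',(478,352),85),('jar',(263,238),85),('key',(226,305),62),('bigjar',(357,120),100)]:
    w=pts(t,[uv],z)[0]; 
    print(n,np.round(w), 'range',np.round(pts(t,[uv])[0]))
# platform fit
m=(P[:,2]>12)&(P[:,2]<28)&(c.min(1)>100)
w=pts(t,[(445,238)],20)[0]; q=P[m&(np.hypot(P[:,0]-w[0],P[:,1]-w[1])<220)]
print('plat rect',cv2.minAreaRect(q[:,:2].astype(np.float32)),np.median(q[:,2]))
# key top
w=pts(t,[(226,305)],62)[0]; q=box(P,w[0],w[1],(55,70),40); print('key',q.mean(0),len(q),cv2.minEnclosingCircle(q[:,:2].astype(np.float32)))
q=box(P,w[0],w[1],(33,46),90); print('keybox',cv2.minAreaRect(q[:,:2].astype(np.float32)))
# rack: crossbar top at 240, posts 250
a=pts(t,[(204,121),(97,285)],250); print('posts',np.round(a))
mm=(P[:,2]>228)&(P[:,2]<256)&(c[:,0]>c[:,2]+25)
q=P[mm]; q=q[(q[:,0]<a[:,0].max()+60)&(np.hypot(*(q[:,:2]-a[:,:2].mean(0)).T)<260)]; print('bar',len(q),cv2.minAreaRect(q[:,:2].astype(np.float32)))
# hook pixels
print('hooks tip/base',np.round(pts(t,[(234,176),(194,155),(200,229),(160,208),(163,286),(124,263)],222)).tolist())
for n,uv in [('mugA',(318,205)),('mugB',(392,291)),('jar',(263,238))]:
    w=pts(t,[uv],85)[0]
    for nm,d in(('top',t),('side',s)):
        PP,_=cloud(d); q=box(PP,w[0],w[1],(75,92),55); 
        if len(q)>4: print(n,nm,len(q),cv2.minEnclosingCircle(q[:,:2].astype(np.float32)),q[:,:2].mean(0),q[:,2].max())
        q=box(PP,w[0],w[1],(25,70),85); print('   low',len(q),q[np.argmax(np.hypot(q[:,0]-w[0],q[:,1]-w[1]))])
i=t['img']; A=cv2.resize(i[165:325,225:425],None,fx=4,fy=4,interpolation=cv2.INTER_CUBIC)[:600]
B=cv2.resize(i[80:330,80:280],None,fx=2.4,fy=2.4,interpolation=cv2.INTER_CUBIC)
A=A.clip(0,120)*2
cv2.imwrite('pics/cA.png',A[:,:,::-1]);cv2.imwrite('pics/cB.png',(B.clip(0,127)*2)[:,:,::-1])
E
```

```text
plat corners [[718.0, -256.0], [625.0, -134.0], [366.0, -342.0], [460.0, -463.0]]
mugA [616.   4.  85.] range [643.   4.   7.]
mugB [ 406. -150.   85.] range [ 416. -162.    8.]
yel [ 262. -326.   85.] range [ 261. -352.    7.]
jar [544. 134.  85.] range [543. 134.  86.]
key [398. 225.  62.] range [397. 224.  63.]
bigjar [ 822. -101.  100.] range [ 817. -100.  110.]
plat rect ((544.792236328125, -301.7426452636719), (340.946044921875, 160.20545959472656), 38.46839141845703) 19.74013209482098
key [401.39566587 230.16252195  61.29016156] 297 ((401.73297119140625, 231.23690795898438), 22.362211227416992)
keybox ((402.1210021972656, 230.405029296875), (90.69447326660156, 110.37191009521484), 47.629966735839844)
posts [[755. 230. 250.]
 [425. 432. 250.]]
bar 2399 ((562.7625732421875, 291.35540771484375), (134.2091064453125, 414.1707763671875), 57.34204864501953)
hooks tip/base [[641.0, 173.0, 222.0], [694.0, 257.0, 222.0], [532.0, 241.0, 222.0], [581.0, 324.0, 222.0], [421.0, 313.0, 222.0], [471.0, 393.0, 222.0]]
mugA top 216 ((625.0999145507812, -4.7862935066223145), 42.202945709228516) 
[... 256 characters left out ...]
33.08533987]
mugB top 224 ((405.41455078125, -141.49261474609375), 45.3030891418457) [ 407.3938198  -148.15575031] 88.03166659384488
   low 182 [385.13199183 -91.30063449  43.96879336]
mugB side 199 ((405.550048828125, -143.06578063964844), 47.42815017700195) [ 407.06981647 -149.38932064] 87.91713305893529
   low 414 [382.10982873 -88.00990735  36.08803497]
jar top 328 ((547.018310546875, 136.63604736328125), 23.79141616821289) [545.93481286 136.1471952 ] 89.42037634414783
   low 149 [543.44580571 161.66665307  54.529293  ]
jar side 278 ((543.1851806640625, 137.701904296875), 27.211109161376953) [544.55251972 140.91567974] 90.65987265970227
   low 321 [547.84225963 168.08002486  27.92926653]
```

View pics/cA.png

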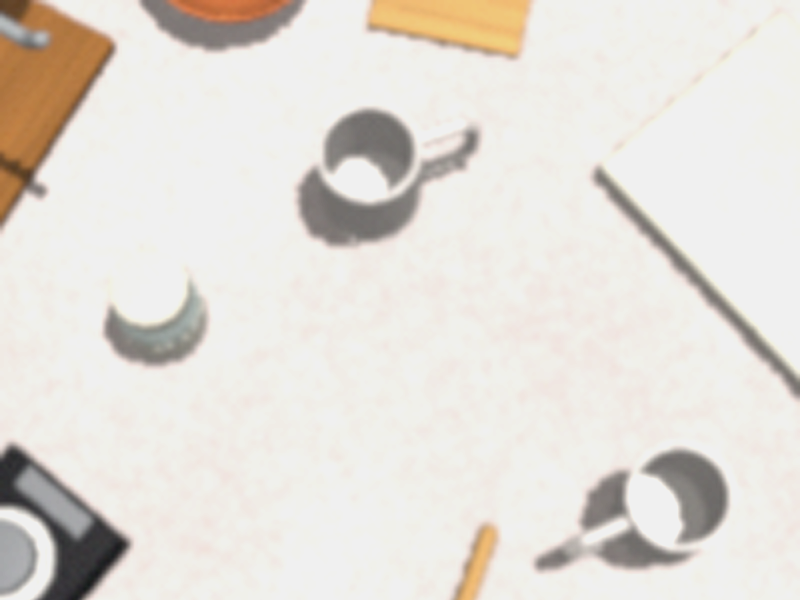

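View pics/cB.png

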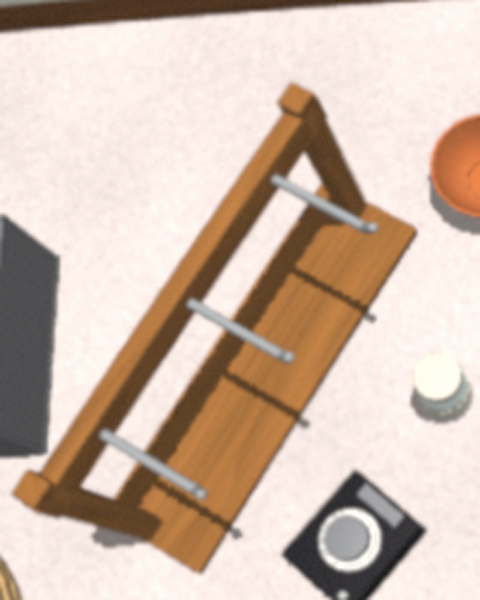

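```bash
cat > m.py <<'E'
from h import *
from scipy.optimize import least_squares
def load(n): return dict(np.load('pics/'+n+'.npz'))
def mug(d,x,y,zb=0,tag=''):
    """axis xy from rim points with r=29, and handle angle"""
    P,c=cloud(d); P=P[np.hypot(P[:,0]-x,P[:,1]-y)<85]; h=P[:,2]-zb
    q=P[(h>81)&(h<92)][:,:2]; q=q[np.hypot(q[:,0]-x,q[:,1]-y)<45]
    if len(q)<15: print(tag,'few',len(q)); return None
    f=least_squares(lambda p:np.hypot(q[:,0]-p[0],q[:,1]-p[1])-29,[x,y],loss='soft_l1',f_scale=2); a=f.x
    r=np.hypot(P[:,0]-a[0],P[:,1]-a[1]); g=P[(h>17)&(h<78)&(r>40)&(r<73)][:,:2]-a
    ang=np.degrees(np.arctan2(g[:,1],g[:,0])); n=len(g)
    v=(g/np.linalg.norm(g,axis=1)[:,None]).mean(0) if n else [0,0]
    print(tag,'axis',np.round(a,1),'rim n',len(q),'rms',round(float(np.sqrt(np.mean(f.fun**2))),1),'handle',round(float(np.degrees(np.arctan2(v[1],v[0]))),1),'med',np.round(np.median(ang),1) if n else None,'n',n,'R',round(float(np.hypot(*v)),2)); return a
def plan(dst,psi=None,src=None,psi0=None):
    """world move -> tool cm deltas at current (or psi0) yaw, degrees"""
    o=ctrl.get_obs(); s=np.array(o['ee_pos'] if src is None else src,float)
    M=R.from_rotvec(o['orientation']).as_matrix(); p=np.degrees(np.arctan2(M[1,1],M[0,1]))
    p0=p if psi0 is None else psi0; a=np.radians(p0); d=np.array(dst)-s
    T=np.array([[0,0,-1],[np.cos(a),np.sin(a),0],[np.sin(a),-np.cos(a),0]])
    print('psi',round(p,2),'tool cm',np.round(T@d/10,2),'dr_x',None if psi is None else round(np.radians(p-psi),3))
E
python3 - <<'E'
from m import *
t=load('top0.png'); s=load('side0.png')
for tag,d in(('top',t),('side',s)):
    mug(d,616,4,0,'A '+tag); mug(d,406,-150,0,'B '+tag)
    P,c=cloud(d)
    # hooks: grey points z 210..245 
    for k,(b,e) in {'h2':((694,257),(641,173)),'h1':((581,324),(532,241)),'h0':((471,393),(421,313))}.items():
        b=np.array(b);e=np.array(e);u=(e-b)/np.linalg.norm(e-b);w=P[:,:2]-b
        L=w@u; W=w@[-u[1],u[0]]; m=(L>15)&(L<130)&(abs(W)<20)&(P[:,2]>208)&(P[:,2]<245)
        q=P[m]; 
        if len(q)<8: print(tag,k,len(q)); continue
        g=q[(L[m]<85)]; c0=g[:,:2].mean(0); _,_,V=np.linalg.svd(g[:,:2]-c0); a=np.degrees(np.arctan2(*V[0][::-1]))%180
        top=q[q[:,2]>232]
        print(tag,k,len(q),'mid',np.round(c0,1),'ang',round(a,1),'zmed',round(np.median(g[:,2]),1),'zmax',round(q[:,2].max(),1),'far',np.round(q[np.argmax(L[m])],1),'tip',np.round(top.mean(0),1) if len(top) else None,'V',len(g))
    m=(P[:,2]>236)&(P[:,2]<244)&(c[:,0].astype(int)>c[:,2]+15)&(np.hypot(P[:,0]-590,P[:,1]-331)<185)
    q=P[m][:,:2]; 
    print(tag,'crossbar',cv2.minAreaRect(q.astype(np.float32)) if len(q)>5 else None,len(q))
    m=(P[:,2]>9)&(P[:,2]<19)&(c[:,0].astype(int)>c[:,2]+15)&(np.hypot(P[:,0]-570,P[:,1]-300)<260)&(P[:,1]>130)
    print(tag,'base',cv2.minAreaRect(P[m][:,:2].astype(np.float32)),m.sum())
E
```

```text
A top axis [621.1   6.5] rim n 143 rms 1.4 handle -73.8 med -74.5 n 81 R 1.0
B top axis [ 410.9 -155.9] rim n 148 rms 1.9 handle 112.2 med 112.3 n 54 R 1.0
top h2 173 mid [667.8 213.8] ang 57.5 zmed 223.5 zmax 238.5 far [636.9 166.9 231.4] tip [639.1 169.7 235.8] V 134
top h1 183 mid [556.3 280.7] ang 57.8 zmed 223.2 zmax 238.0 far [527.  234.6 231.9] tip [529.6 237.7 234.8] V 148
top h0 191 mid [446.8 348.5] ang 57.4 zmed 223.2 zmax 240.4 far [419.7 304.  230.6] tip [421.  308.2 234.3] V 158
top crossbar ((592.6697998046875, 334.8002624511719), (22.984046936035156, 369.0882568359375), 57.61421585083008) 1685
top base ((586.344970703125, 327.11358642578125), (122.7020263671875, 420.26849365234375), 57.632720947265625) 6826
A side axis [619.4   7.9] rim n 106 rms 2.0 handle -74.3 med -75.2 n 15 R 1.0
B side axis [ 408.3 -154.6] rim n 107 rms 2.3 handle 110.9 med 110.6 n 77 R 1.0
side h2 190 mid [666.1 215.4] ang 57.0 zmed 222.3 zmax 237.9 far [635.3 166.9 230.9] tip [638.2 171.7 235. ] V 137
side h1 202 mid [554.2 282.2] ang 57.2 zmed 222.2 zmax 237.5 far [525.8 237.4 234.4] tip [528.1 240.5 234.6] V 151
side h0 224 mid [444.4 352. ] ang 57.7 zmed 222.3 zmax 236.2 far [416.4 306.9 234.5] tip [418.9 311.3 234.1] V 170
side crossbar ((594.6358642578125, 333.9759521484375), (24.693145751953125, 363.624267578125), 58.105648040771484) 1481
side base ((586.0588989257812, 328.0670166015625), (122.00416564941406, 424.9012145996094), 57.54899978637695) 7776
```

Emit:
{"op": "apply_moves", "data": {
  "increments": [
    {"gripper": 100, "delta_pos": [0, 0, 0], "dr": [-0.099, 0, 0]},
    {"gripper": 100, "delta_pos": [0, 0, 0], "dr": [-0.099, 0, 0]},
    {"gripper": 100, "delta_pos": [0, 0, 0], "dr": [-0.099, 0, 0]},
    {"gripper": 100, "delta_pos": [0, 0, 0], "dr": [-0.099, 0, 0]},
    {"gripper": 100, "delta_pos": [0, 0, 0], "dr": [-0.099, 0, 0]}
  ]
}}

```text
t: 0.52
ee_pos: [222.9, -583.5, 230.2]
orientation: [1.708, 0.789, -1.708]
ft_force: [0.1, -0.2, 0.0]
width: 87.9
```

Emit:
{"op": "apply_moves", "data": {
  "increments": [
    {"gripper": 100, "delta_pos": [0, 0, 0], "dr": [-0.099, 0, 0]},
    {"gripper": 100, "delta_pos": [0, 0, 0], "dr": [-0.099, 0, 0]},
    {"gripper": 100, "delta_pos": [0, 0, 0], "dr": [-0.099, 0, 0]},
    {"gripper": 100, "delta_pos": [0, 0, 0], "dr": [-0.099, 0, 0]},
    {"gripper": 100, "delta_pos": [0, 0, 0], "dr": [-0.099, 0, 0]}
  ]
}}

```text
t: 0.93
ee_pos: [222.9, -583.6, 230.2]
orientation: [1.363, 1.103, -1.363]
ft_force: [-0.2, 0.5, 0.1]
width: 87.9
```

Emit:
{"op": "apply_moves", "data": {
  "increments": [
    {"gripper": 100, "delta_pos": [0, 0, 0], "dr": [-0.099, 0, 0]},
    {"gripper": 100, "delta_pos": [0, 0, 0], "dr": [-0.099, 0, 0]},
    {"gripper": 100, "delta_pos": [0, 0, 0], "dr": [-0.099, 0, 0]},
    {"gripper": 100, "delta_pos": [0, 0, 0], "dr": [-0.099, 0, 0]},
    {"gripper": 100, "delta_pos": [0, 0, 0], "dr": [-0.099, 0, 0]}
  ]
}}

```text
t: 1.35
ee_pos: [222.9, -583.5, 230.2]
orientation: [0.998, 1.331, -0.997]
ft_force: [0.9, 0.7, -0.6]
width: 87.9
```

Emit:
{"op": "apply_moves", "data": {
  "increments": [
    {"gripper": 100, "delta_pos": [0.25, 2.7, -2.25], "dr": [0, 0, 0]},
    {"gripper": 100, "delta_pos": [0.25, 2.7, -2.25], "dr": [0, 0, 0]},
    {"gripper": 100, "delta_pos": [0.25, 2.7, -2.25], "dr": [0, 0, 0]},
    {"gripper": 100, "delta_pos": [0.25, 2.7, -2.25], "dr": [0, 0, 0]},
    {"gripper": 100, "delta_pos": [0.25, 2.7, -2.25], "dr": [0, 0, 0]}
  ]
}}

```text
t: 1.77
ee_pos: [322.2, -436.9, 217.8]
orientation: [1.002, 1.329, -1.002]
ft_force: [-0.2, 0.8, 0.8]
width: 87.6
```

Emit:
{"op": "apply_moves", "data": {
  "increments": [
    {"gripper": 100, "delta_pos": [0.25, 2.7, -2.25], "dr": [0, 0, 0]},
    {"gripper": 100, "delta_pos": [0.25, 2.7, -2.25], "dr": [0, 0, 0]},
    {"gripper": 100, "delta_pos": [0.25, 2.7, -2.25], "dr": [0, 0, 0]},
    {"gripper": 100, "delta_pos": [0.25, 2.7, -2.25], "dr": [0, 0, 0]},
    {"gripper": 100, "delta_pos": [0.25, 2.7, -2.25], "dr": [0, 0, 0]}
  ]
}}

```text
t: 2.18
ee_pos: [421.1, -291.6, 205.4]
orientation: [1.001, 1.329, -1.001]
ft_force: [0.4, -0.8, -0.0]
width: 88.0
```

Emit:
{"op": "apply_moves", "data": {
  "increments": [
    {"gripper": 100, "delta_pos": [0.25, 2.7, -2.25], "dr": [0, 0, 0]},
    {"gripper": 100, "delta_pos": [0.25, 2.7, -2.25], "dr": [0, 0, 0]},
    {"gripper": 100, "delta_pos": [0.25, 2.7, -2.25], "dr": [0, 0, 0]},
    {"gripper": 100, "delta_pos": [0.25, 2.7, -2.25], "dr": [0, 0, 0]},
    {"gripper": 100, "delta_pos": [0.25, 2.7, -2.25], "dr": [0, 0, 0]}
  ]
}}

```text
t: 2.6
ee_pos: [519.9, -146.2, 192.9]
orientation: [1.001, 1.329, -1.001]
ft_force: [0.4, -0.6, -0.4]
width: 88.4
```

```bash
python3 - <<'E'
from m import *
t=shot('top','t1.png'); w=shot('wrist','w1.png'); s=shot('side')
mug(t,620,7,0,'A top');mug(s,620,7,0,'A side');mug(w,620,7,0,'A wr'); mug(t,410,-155,0,'B top')
plan([620,7.5,120],16); st()
E
```

```text
A top axis [621.2   6.6] rim n 141 rms 1.3 handle -74.1 med -74.7 n 80 R 1.0
A side axis [619.2   8.2] rim n 111 rms 1.9 handle -73.4 med -72.4 n 17 R 1.0
A wr axis [620.9   6.6] rim n 1939 rms 1.3 handle -74.2 med -74.9 n 798 R 1.0
B top few 0
psi 16.21 tool cm [  7.27  13.88 -11.95] dr_x 0.004
t 2.75 p [ 520.  -146.   192.7] w 87.4 F [ 0.6 -0.1  0.4]
[[-0.001, 0.96, 0.279], [0.0, 0.279, -0.96], [-1.0, -0.001, -0.0]] q [-0.3   0.35  1.85 -0.    0.95 -0.58]
```

View pics/w1.png

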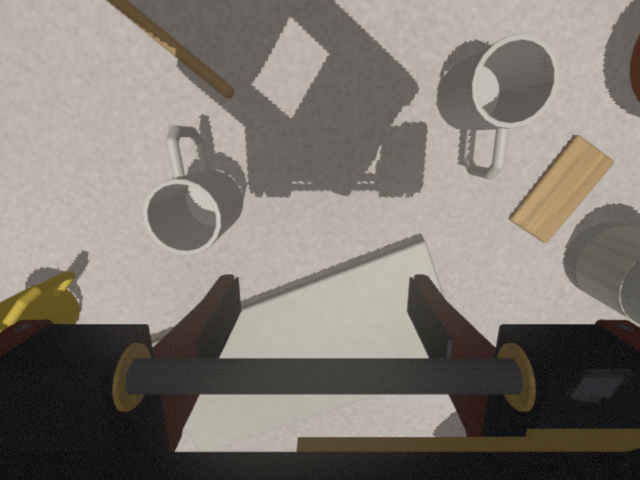

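Emit:
{"op": "apply_moves", "data": {
  "increments": [
    {"gripper": 100, "delta_pos": [1.45, 2.79, -2.37], "dr": [0, 0, 0]},
    {"gripper": 100, "delta_pos": [1.45, 2.79, -2.37], "dr": [0, 0, 0]},
    {"gripper": 100, "delta_pos": [1.45, 2.79, -2.37], "dr": [0, 0, 0]},
    {"gripper": 100, "delta_pos": [1.45, 2.79, -2.37], "dr": [0, 0, 0]},
    {"gripper": 100, "delta_pos": [1.45, 2.79, -2.37], "dr": [0.007, 0, 0]}
  ]
}}

```text
t: 3.17
ee_pos: [621.1, 4.4, 119.9]
orientation: [1.007, 1.325, -1.008]
ft_force: [0.2, -0.9, 0.7]
width: 87.5
```

Emit:
{"op": "apply_moves", "data": {
  "increments": [
    {"gripper": 100, "delta_pos": [1.6, 0, 0], "dr": [0, 0, 0]},
    {"gripper": 100, "delta_pos": [1.6, 0, 0], "dr": [0, 0, 0]},
    {"gripper": 100, "delta_pos": [1.6, 0, 0], "dr": [0, 0, 0]},
    {"gripper": 100, "delta_pos": [1.6, 0, 0], "dr": [0, 0, 0]},
    {"gripper": 100, "delta_pos": [1.5, 0, 0], "dr": [0, 0, 0]}
  ]
}}

```text
t: 3.58
ee_pos: [620.2, 3.0, 40.6]
orientation: [1.007, 1.326, -1.008]
ft_force: [-0.1, 0.6, -0.5]
width: 88.0
```

Emit:
{"op": "apply_moves", "data": {
  "increments": [
    {"gripper": 100, "delta_pos": [0, 0, 0], "dr": [0, 0, 0]},
    {"gripper": 55, "delta_pos": [0, 0, 0], "dr": [0, 0, 0]},
    {"gripper": 55, "delta_pos": [0, 0, 0], "dr": [0, 0, 0]},
    {"gripper": 55, "delta_pos": [0, 0, 0], "dr": [0, 0, 0]},
    {"gripper": 55, "delta_pos": [0, 0, 0], "dr": [0, 0, 0]}
  ]
}}

```text
t: 4.0
ee_pos: [621.5, 4.2, 42.8]
orientation: [1.007, 1.324, -1.006]
ft_force: [-0.8, 0.0, 1.0]
width: 64.7
```

Emit:
{"op": "apply_moves", "data": {
  "increments": [
    {"gripper": 55, "delta_pos": [0, 0, 0], "dr": [0, 0, 0]},
    {"gripper": 55, "delta_pos": [0, 0, 0], "dr": [0, 0, 0]},
    {"gripper": 55, "delta_pos": [0, 0, 0], "dr": [0, 0, 0]},
    {"gripper": 55, "delta_pos": [0, 0, 0], "dr": [0, 0, 0]},
    {"gripper": 55, "delta_pos": [0, 0, 0], "dr": [0, 0, 0]}
  ]
}}

```text
t: 4.42
ee_pos: [621.7, 4.3, 42.7]
orientation: [1.007, 1.324, -1.005]
ft_force: [0.7, -1.8, 6.6]
width: 60.1
```

Emit:
{"op": "apply_moves", "data": {
  "increments": [
    {"gripper": 50, "delta_pos": [-1, 0, 0], "dr": [0, 0, 0]},
    {"gripper": 50, "delta_pos": [-2, 0, 0], "dr": [-0.09, 0, 0]},
    {"gripper": 50, "delta_pos": [-2, 0, 0], "dr": [-0.09, 0, 0]},
    {"gripper": 50, "delta_pos": [-2, 0, 0], "dr": [-0.09, 0, 0]},
    {"gripper": 50, "delta_pos": [-1, 0, 0], "dr": [-0.09, 0, 0]}
  ]
}}

```text
t: 4.83
ee_pos: [621.5, 4.6, 124.3]
orientation: [0.729, 1.443, -0.728]
ft_force: [0.9, 0.3, -1.9]
width: 60.8
```

Emit:
{"op": "apply_moves", "data": {
  "increments": [
    {"gripper": 50, "delta_pos": [0, 0, 0], "dr": [-0.09, 0, 0]},
    {"gripper": 50, "delta_pos": [0, 0, 0], "dr": [-0.09, 0, 0]},
    {"gripper": 50, "delta_pos": [0, 0, 0], "dr": [-0.09, 0, 0]},
    {"gripper": 50, "delta_pos": [0, 0, 0], "dr": [-0.1, 0, 0]},
    {"gripper": 50, "delta_pos": [0, 0, 0], "dr": [0, 0, 0]}
  ]
}}

```text
t: 5.25
ee_pos: [620.4, 4.6, 121.9]
orientation: [0.443, 1.526, -0.443]
ft_force: [0.4, -0.8, -1.9]
width: 60.8
```

Emit:
{"op": "apply_moves", "data": {
  "increments": [
    {"gripper": 50, "delta_pos": [0, -2.85, 1.35], "dr": [0, 0, 0]},
    {"gripper": 50, "delta_pos": [0, -2.85, 1.35], "dr": [0, 0, 0]},
    {"gripper": 50, "delta_pos": [0, -2.85, 1.3], "dr": [0, 0, 0]},
    {"gripper": 50, "delta_pos": [0, -2.85, 1.3], "dr": [0, 0, 0]},
    {"gripper": 50, "delta_pos": [0, -2.85, 1.3], "dr": [0, 0, 0]}
  ]
}}

```text
t: 5.67
ee_pos: [599.1, -152.2, 121.8]
orientation: [0.448, 1.525, -0.448]
ft_force: [0.0, -0.5, -1.8]
width: 60.1
```

Emit:
{"op": "apply_moves", "data": {
  "increments": [
    {"gripper": 50, "delta_pos": [0, -2.85, 1.35], "dr": [0, 0, 0]},
    {"gripper": 50, "delta_pos": [0, -2.85, 1.3], "dr": [0, 0, 0]},
    {"gripper": 50, "delta_pos": [0, -2.85, 1.35], "dr": [0, 0, 0]},
    {"gripper": 50, "delta_pos": [0, 0, 0], "dr": [0, 0, 0]},
    {"gripper": 50, "delta_pos": [0, 0, 0], "dr": [0, 0, 0]}
  ]
}}

```text
t: 6.08
ee_pos: [586.8, -246.1, 121.7]
orientation: [0.45, 1.524, -0.45]
ft_force: [-0.1, 0.5, -2.2]
width: 60.4
```

```bash
python3 - <<'E'
from m import *
o=st(); plan([589,-245.5,63],57.6)
t=shot('top','t2.png'); s=shot('side','s2.png'); w=shot('wrist','w2.png')
zb=o['ee_pos'][2]-42.7
for d,n in((t,'top'),(s,'side'),(w,'wr')): mug(d,o['ee_pos'][0]-2,o['ee_pos'][1]+1.5,zb,'A '+n)
mug(t,410,-155,0,'B top'); mug(s,410,-155,0,'B side'); mug(w,410,-155,0,'B wr')
E
```

```text
t 6.08 p [ 586.8 -246.1  121.7] w 60.4 F [-0.1  0.5 -2.2]
[[-0.0, 0.543, 0.84], [0.0, 0.84, -0.543], [-1.0, 0.0, -0.0]] q [-0.42  0.57  1.67  0.    0.9  -1.41]
psi 57.09 tool cm [5.87 0.17 0.16] dr_x -0.009
A top few 0
A side axis [ 581.4 -242.7] rim n 102 rms 6.4 handle 18.1 med 38.1 n 55 R 0.67
A wr axis [ 583.8 -241.9] rim n 5744 rms 3.9 handle -30.2 med -30.8 n 355 R 0.75
B top few 0
B side axis [ 408.6 -155. ] rim n 97 rms 2.1 handle 110.6 med 110.5 n 79 R 1.0
B wr few 0
```

Emit:
{"op": "apply_moves", "data": {
  "increments": [
    {"gripper": 50, "delta_pos": [1.5, 0, 0], "dr": [-0.009, 0, 0]},
    {"gripper": 50, "delta_pos": [1.5, 0, 0], "dr": [0, 0, 0]},
    {"gripper": 50, "delta_pos": [1.5, 0, 0], "dr": [0, 0, 0]},
    {"gripper": 50, "delta_pos": [1, 0, 0], "dr": [0, 0, 0]},
    {"gripper": 50, "delta_pos": [0, 0, 0], "dr": [0, 0, 0]}
  ]
}}

```text
t: 6.65
ee_pos: [586.2, -242.8, 64.5]
orientation: [0.439, 1.53, -0.438]
ft_force: [0.2, -0.3, -1.8]
width: 60.5
```

Emit:
{"op": "apply_moves", "data": {
  "increments": [
    {"gripper": 50, "delta_pos": [0.3, 0, 0], "dr": [0, 0, 0]},
    {"gripper": 50, "delta_pos": [0, 0, 0], "dr": [0, 0, 0]},
    {"gripper": 50, "delta_pos": [0.1, 0, 0], "dr": [0, 0, 0]},
    {"gripper": 50, "delta_pos": [0, 0, 0], "dr": [0, 0, 0]},
    {"gripper": 50, "delta_pos": [0, 0, 0], "dr": [0, 0, 0]}
  ]
}}

```text
t: 7.07
ee_pos: [587.7, -244.9, 63.3]
orientation: [0.439, 1.525, -0.439]
ft_force: [-0.3, -0.5, -2.4]
width: 60.2
```

Emit:
{"op": "apply_moves", "data": {
  "increments": [
    {"gripper": 50, "delta_pos": [0.1, 0, 0], "dr": [0, 0, 0]},
    {"gripper": 50, "delta_pos": [0.1, 0, 0], "dr": [0, 0, 0]},
    {"gripper": 50, "delta_pos": [0, 0, 0], "dr": [0, 0, 0]},
    {"gripper": 50, "delta_pos": [0, 0, 0], "dr": [0, 0, 0]},
    {"gripper": 50, "delta_pos": [0, 0, 0], "dr": [0, 0, 0]}
  ]
}}

```text
t: 7.48
ee_pos: [587.8, -245.0, 62.7]
orientation: [0.438, 1.525, -0.439]
ft_force: [-4.8, 2.4, 12.6]
width: 60.7
```

Emit:
{"op": "apply_moves", "data": {
  "increments": [
    {"gripper": 100, "delta_pos": [0, 0, 0], "dr": [0, 0, 0]},
    {"gripper": 100, "delta_pos": [0, 0, 0], "dr": [0, 0, 0]},
    {"gripper": 100, "delta_pos": [0, 0, 0], "dr": [0, 0, 0]},
    {"gripper": 100, "delta_pos": [0, 0, 0], "dr": [0, 0, 0]},
    {"gripper": 100, "delta_pos": [-1, 0, 0], "dr": [0, 0, 0]}
  ]
}}

```text
t: 7.9
ee_pos: [586.1, -244.2, 69.2]
orientation: [0.439, 1.529, -0.439]
ft_force: [-0.6, 0.1, -0.2]
width: 87.5
```

Emit:
{"op": "apply_moves", "data": {
  "increments": [
    {"gripper": 100, "delta_pos": [-2, 0, 0], "dr": [0, 0, 0]},
    {"gripper": 100, "delta_pos": [-2, 0, 0], "dr": [0, 0, 0]},
    {"gripper": 100, "delta_pos": [-2, 0, 0], "dr": [0, 0, 0]},
    {"gripper": 100, "delta_pos": [-3, 0, 0], "dr": [0, 0, 0]},
    {"gripper": 100, "delta_pos": [-3, 0, 0], "dr": [0.09, 0, 0]}
  ]
}}

```text
t: 8.32
ee_pos: [586.8, -244.5, 191.9]
orientation: [0.509, 1.512, -0.508]
ft_force: [-0.5, -0.2, 0.2]
width: 87.9
```

Emit:
{"op": "apply_moves", "data": {
  "increments": [
    {"gripper": 100, "delta_pos": [0, 0, 0], "dr": [0.09, 0, 0]},
    {"gripper": 100, "delta_pos": [0, 0, 0], "dr": [0.09, 0, 0]},
    {"gripper": 100, "delta_pos": [0, 0, 0], "dr": [0.09, 0, 0]},
    {"gripper": 100, "delta_pos": [0, 0, 0], "dr": [0.09, 0, 0]},
    {"gripper": 100, "delta_pos": [0, 0, 0], "dr": [0.09, 0, 0]}
  ]
}}

```text
t: 8.73
ee_pos: [587.4, -244.7, 191.5]
orientation: [0.859, 1.394, -0.859]
ft_force: [0.3, 0.2, -0.4]
width: 88.1
```

Emit:
{"op": "apply_moves", "data": {
  "increments": [
    {"gripper": 100, "delta_pos": [0, 0, 0], "dr": [0.09, 0, 0]},
    {"gripper": 100, "delta_pos": [0, -2.5, -2.2], "dr": [0, 0, 0]},
    {"gripper": 100, "delta_pos": [0, -2.5, -2.2], "dr": [0, 0, 0]},
    {"gripper": 100, "delta_pos": [0, -2.5, -2.2], "dr": [0, 0, 0]},
    {"gripper": 100, "delta_pos": [0, 0, 0], "dr": [0, 0, 0]}
  ]
}}

```text
t: 9.15
ee_pos: [487.0, -208.8, 190.0]
orientation: [0.924, 1.372, -0.926]
ft_force: [-0.8, 1.0, -0.8]
width: 87.4
```

```bash
python3 - <<'E'
from m import *
o=st()
t=shot('top','t3.png'); s=shot('side','s3.png'); w=shot('wrist','w3.png')
for d,n in((t,'top'),(s,'side'),(w,'wr')): mug(d,587,-244,20,'A '+n); mug(d,410,-155,0,'B '+n)
plan([410,-155,120],21.5)
E
```

```text
t 9.15 p [ 487.  -208.8  190. ] w 87.4 F [-0.8  1.  -0.8]
[[-0.006, 0.928, 0.372], [0.003, 0.372, -0.928], [-1.0, -0.005, -0.005]] q [-0.43  0.34  1.87 -0.    0.94 -0.81]
A top few 0
B top axis [ 410.7 -156.6] rim n 120 rms 1.8 handle 111.7 med 111.9 n 53 R 1.0
A side axis [ 583.  -242.5] rim n 83 rms 2.4 handle -30.7 med -30.2 n 74 R 1.0
B side axis [ 408.6 -154.5] rim n 97 rms 2.1 handle 110.9 med 110.7 n 79 R 1.0
A wr axis [ 584.9 -242.4] rim n 690 rms 1.2 handle 0.0 med None n 0 R 0.0
B wr axis [ 410.9 -156. ] rim n 1526 rms 1.3 handle 110.2 med 109.6 n 805 R 1.0
psi 21.82 tool cm [ 7.17 -5.7  -8.4 ] dr_x 0.006
```

View pics/w3.png

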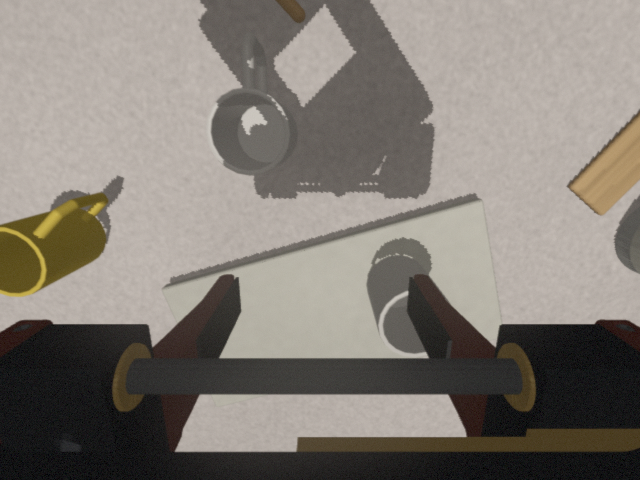

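Emit:
{"op": "apply_moves", "data": {
  "increments": [
    {"gripper": 100, "delta_pos": [1.7, -1.28, -1.93], "dr": [0, 0, 0]},
    {"gripper": 100, "delta_pos": [1.7, -1.28, -1.93], "dr": [0, 0, 0]},
    {"gripper": 100, "delta_pos": [1.7, -1.28, -1.93], "dr": [0, 0, 0]},
    {"gripper": 100, "delta_pos": [1.7, -1.28, -1.93], "dr": [0, 0, 0]},
    {"gripper": 100, "delta_pos": [0.2, 0, 0], "dr": [0.023, 0, 0]}
  ]
}}

```text
t: 9.72
ee_pos: [413.1, -156.5, 118.2]
orientation: [0.941, 1.365, -0.943]
ft_force: [-1.0, -0.7, -0.3]
width: 87.6
```

Emit:
{"op": "apply_moves", "data": {
  "increments": [
    {"gripper": 100, "delta_pos": [1.6, 0, 0], "dr": [0, 0, 0]},
    {"gripper": 100, "delta_pos": [1.6, 0, 0], "dr": [0, 0, 0]},
    {"gripper": 100, "delta_pos": [1.6, 0, 0], "dr": [0, 0, 0]},
    {"gripper": 100, "delta_pos": [1.6, 0, 0], "dr": [0, 0, 0]},
    {"gripper": 100, "delta_pos": [1.5, 0, 0], "dr": [0, 0, 0]}
  ]
}}

```text
t: 10.13
ee_pos: [419.7, -159.8, 41.2]
orientation: [0.942, 1.355, -0.941]
ft_force: [0.8, -0.0, -0.6]
width: 88.0
```

Emit:
{"op": "apply_moves", "data": {
  "increments": [
    {"gripper": 100, "delta_pos": [0, 0, 0], "dr": [0, 0, 0]},
    {"gripper": 50, "delta_pos": [0, 0, 0], "dr": [0, 0, 0]},
    {"gripper": 50, "delta_pos": [0, 0, 0], "dr": [0, 0, 0]},
    {"gripper": 50, "delta_pos": [0, 0, 0], "dr": [0, 0, 0]},
    {"gripper": 50, "delta_pos": [0, 0, 0], "dr": [0, 0, 0]}
  ]
}}

```text
t: 10.55
ee_pos: [417.5, -159.0, 42.5]
orientation: [0.941, 1.356, -0.941]
ft_force: [-1.8, -1.4, 0.9]
width: 64.7
```

Emit:
{"op": "apply_moves", "data": {
  "increments": [
    {"gripper": 50, "delta_pos": [0, 0, 0], "dr": [0, 0, 0]},
    {"gripper": 50, "delta_pos": [0, 0, 0], "dr": [0, 0, 0]},
    {"gripper": 50, "delta_pos": [0, 0, 0], "dr": [0, 0, 0]},
    {"gripper": 50, "delta_pos": [0, 0, 0], "dr": [0, 0, 0]},
    {"gripper": 50, "delta_pos": [0, 0, 0], "dr": [0, 0, 0]}
  ]
}}

```text
t: 10.97
ee_pos: [417.2, -158.9, 42.4]
orientation: [0.941, 1.357, -0.941]
ft_force: [-3.6, -0.9, 7.0]
width: 60.6
```

Emit:
{"op": "apply_moves", "data": {
  "increments": [
    {"gripper": 50, "delta_pos": [-1, 0, 0], "dr": [0, 0, 0]},
    {"gripper": 50, "delta_pos": [-2, 0, 0], "dr": [-0.09, 0, 0]},
    {"gripper": 50, "delta_pos": [-2, 0, 0], "dr": [-0.09, 0, 0]},
    {"gripper": 50, "delta_pos": [-2, 0, 0], "dr": [-0.09, 0, 0]},
    {"gripper": 50, "delta_pos": [-1, 0, 0], "dr": [-0.09, 0, 0]}
  ]
}}

```text
t: 11.38
ee_pos: [417.9, -159.0, 124.3]
orientation: [0.663, 1.464, -0.662]
ft_force: [-0.2, 0.3, -3.0]
width: 60.1
```

Emit:
{"op": "apply_moves", "data": {
  "increments": [
    {"gripper": 50, "delta_pos": [0, 0, 0], "dr": [-0.09, 0, 0]},
    {"gripper": 50, "delta_pos": [0, 0, 0], "dr": [-0.09, 0, 0]},
    {"gripper": 50, "delta_pos": [0, 0, 0], "dr": [-0.1, 0, 0]},
    {"gripper": 50, "delta_pos": [0, 0, 0], "dr": [0, 0, 0]},
    {"gripper": 50, "delta_pos": [0, 0, 0], "dr": [0, 0, 0]}
  ]
}}

```text
t: 11.8
ee_pos: [417.0, -158.7, 122.1]
orientation: [0.451, 1.523, -0.451]
ft_force: [0.3, 0.2, -2.0]
width: 60.3
```

Emit:
{"op": "apply_moves", "data": {
  "increments": [
    {"gripper": 50, "delta_pos": [0, -1.75, 2.65], "dr": [0, 0, 0]},
    {"gripper": 50, "delta_pos": [0, -1.75, 2.65], "dr": [0, 0, 0]},
    {"gripper": 50, "delta_pos": [0, -1.75, 2.65], "dr": [0, 0, 0]},
    {"gripper": 50, "delta_pos": [0, -1.75, 2.65], "dr": [0, 0, 0]},
    {"gripper": 50, "delta_pos": [0, -1.75, 2.65], "dr": [0, 0, 0]}
  ]
}}

```text
t: 12.22
ee_pos: [481.2, -305.4, 121.8]
orientation: [0.452, 1.523, -0.451]
ft_force: [0.4, 0.9, -3.0]
width: 60.4
```

Emit:
{"op": "apply_moves", "data": {
  "increments": [
    {"gripper": 50, "delta_pos": [0, -1.75, 2.65], "dr": [0, 0, 0]},
    {"gripper": 50, "delta_pos": [0, -1.75, 2.65], "dr": [0, 0, 0]},
    {"gripper": 50, "delta_pos": [0, 0, 0], "dr": [0, 0, 0]},
    {"gripper": 50, "delta_pos": [0, 0, 0], "dr": [0, 0, 0]},
    {"gripper": 50, "delta_pos": [0, 0, 0], "dr": [0, 0, 0]}
  ]
}}

```text
t: 12.63
ee_pos: [505.6, -361.4, 121.1]
orientation: [0.451, 1.525, -0.45]
ft_force: [0.0, 0.8, -2.0]
width: 60.3
```

```bash
python3 - <<'E'
from m import *
o=st(); plan([507,-363,62.5],57.6)
w=shot('wrist','w4.png'); s=shot('side','s4.png')
mug(w,503,-360,o['ee_pos'][2]-42.4,'B wr')
mug(s,503,-360,o['ee_pos'][2]-42.4,'B side')
mug(s,584,-242,20,'A side')
E
```

```text
t 12.63 p [ 505.6 -361.4  121.1] w 60.3 F [ 0.   0.8 -2. ]
[[-0.001, 0.544, 0.839], [0.001, 0.839, -0.544], [-1.0, 0.0, -0.002]] q [-0.64  0.56  1.7   0.    0.88 -1.64]
psi 57.06 tool cm [ 5.86 -0.05  0.2 ] dr_x -0.009
B wr axis [ 500.2 -357.9] rim n 5604 rms 3.8 handle 147.2 med 146.9 n 1396 R 0.97
B side axis [ 498. -356.] rim n 95 rms 6.1 handle 134.8 med 146.1 n 102 R 0.79
A side axis [ 582.6 -242.3] rim n 87 rms 2.2 handle -29.9 med -29.5 n 70 R 1.0
```

Emit:
{"op": "apply_moves", "data": {
  "increments": [
    {"gripper": 50, "delta_pos": [1.5, 0, 0], "dr": [-0.009, 0, 0]},
    {"gripper": 50, "delta_pos": [1.5, 0, 0], "dr": [0, 0, 0]},
    {"gripper": 50, "delta_pos": [1.5, 0, 0], "dr": [0, 0, 0]},
    {"gripper": 50, "delta_pos": [1, 0, 0], "dr": [0, 0, 0]},
    {"gripper": 50, "delta_pos": [0, 0, 0], "dr": [0, 0, 0]}
  ]
}}

```text
t: 13.15
ee_pos: [505.0, -360.4, 64.7]
orientation: [0.443, 1.529, -0.44]
ft_force: [-0.1, 0.7, -1.7]
width: 60.5
```

Emit:
{"op": "apply_moves", "data": {
  "increments": [
    {"gripper": 50, "delta_pos": [0.25, 0, 0], "dr": [0, 0, 0]},
    {"gripper": 50, "delta_pos": [0.1, 0, 0], "dr": [0, 0, 0]},
    {"gripper": 50, "delta_pos": [0.1, 0, 0], "dr": [0, 0, 0]},
    {"gripper": 50, "delta_pos": [0, 0, 0], "dr": [0, 0, 0]},
    {"gripper": 50, "delta_pos": [0, 0, 0], "dr": [0, 0, 0]}
  ]
}}

```text
t: 13.57
ee_pos: [506.7, -362.4, 62.8]
orientation: [0.441, 1.524, -0.442]
ft_force: [-0.6, 0.1, -1.7]
width: 60.1
```

Emit:
{"op": "apply_moves", "data": {
  "increments": [
    {"gripper": 50, "delta_pos": [0.1, 0, 0], "dr": [0, 0, 0]},
    {"gripper": 50, "delta_pos": [0, 0, 0], "dr": [0, 0, 0]},
    {"gripper": 50, "delta_pos": [0, 0, 0], "dr": [0, 0, 0]},
    {"gripper": 50, "delta_pos": [0, 0, 0], "dr": [0, 0, 0]},
    {"gripper": 50, "delta_pos": [0, 0, 0], "dr": [0, 0, 0]}
  ]
}}

```text
t: 13.98
ee_pos: [506.8, -362.5, 62.4]
orientation: [0.442, 1.524, -0.442]
ft_force: [-0.8, 0.7, 5.8]
width: 60.4
```

Emit:
{"op": "apply_moves", "data": {
  "increments": [
    {"gripper": 100, "delta_pos": [0, 0, 0], "dr": [0, 0, 0]},
    {"gripper": 100, "delta_pos": [0, 0, 0], "dr": [0, 0, 0]},
    {"gripper": 100, "delta_pos": [0, 0, 0], "dr": [0, 0, 0]},
    {"gripper": 100, "delta_pos": [0, 0, 0], "dr": [0, 0, 0]},
    {"gripper": 100, "delta_pos": [-1, 0, 0], "dr": [0, 0, 0]}
  ]
}}

```text
t: 14.4
ee_pos: [505.4, -361.4, 69.8]
orientation: [0.443, 1.528, -0.441]
ft_force: [-0.9, -1.2, 0.3]
width: 87.4
```

Emit:
{"op": "apply_moves", "data": {
  "increments": [
    {"gripper": 100, "delta_pos": [-2, 0, 0], "dr": [0, 0, 0]},
    {"gripper": 100, "delta_pos": [-2, 0, 0], "dr": [0, 0, 0]},
    {"gripper": 100, "delta_pos": [-3, 0, 0], "dr": [0, 0, 0]},
    {"gripper": 100, "delta_pos": [-3, 0, 0], "dr": [0, 0, 0]},
    {"gripper": 100, "delta_pos": [-2.8, 0, 0], "dr": [0, 0, 0]}
  ]
}}

```text
t: 14.82
ee_pos: [506.4, -362.2, 201.4]
orientation: [0.442, 1.525, -0.442]
ft_force: [0.7, -0.8, 0.4]
width: 87.9
```

Emit:
{"op": "apply_moves", "data": {
  "increments": [
    {"gripper": 0, "delta_pos": [0, 2.6, -2.4], "dr": [0, 0, 0]},
    {"gripper": 0, "delta_pos": [0, 2.6, -2.4], "dr": [0, 0, 0]},
    {"gripper": 0, "delta_pos": [0, 2.6, -2.4], "dr": [0, 0, 0]},
    {"gripper": 0, "delta_pos": [0, 2.6, -2.4], "dr": [0, 0, 0]},
    {"gripper": 0, "delta_pos": [0, 2.6, -2.4], "dr": [0, 0, 0]}
  ]
}}

```text
t: 15.23
ee_pos: [474.0, -186.8, 200.0]
orientation: [0.442, 1.524, -0.442]
ft_force: [1.4, 1.2, -0.1]
width: 58.1
```

Emit:
{"op": "apply_moves", "data": {
  "increments": [
    {"gripper": 0, "delta_pos": [0, 2.6, -2.4], "dr": [0, 0, 0]},
    {"gripper": 0, "delta_pos": [0, 2.6, -2.4], "dr": [0, 0, 0]},
    {"gripper": 0, "delta_pos": [0, 2.6, -2.4], "dr": [0, 0, 0]},
    {"gripper": 0, "delta_pos": [0, 2.6, -2.4], "dr": [0, 0, 0]},
    {"gripper": 0, "delta_pos": [0, 2.6, -2.4], "dr": [0, 0, 0]}
  ]
}}

```text
t: 15.65
ee_pos: [442.0, -12.7, 199.9]
orientation: [0.442, 1.524, -0.442]
ft_force: [0.8, -0.0, 0.1]
width: 24.6
```

Emit:
{"op": "apply_moves", "data": {
  "increments": [
    {"gripper": 0, "delta_pos": [0, 2.6, -2.4], "dr": [0, 0, 0]},
    {"gripper": 0, "delta_pos": [0, 2.6, -2.4], "dr": [0, 0, 0]},
    {"gripper": 0, "delta_pos": [0, 2.6, -2.4], "dr": [0, 0, 0]},
    {"gripper": 0, "delta_pos": [0, 2.6, -2.4], "dr": [0, 0, 0]},
    {"gripper": 0, "delta_pos": [0, 2.6, -2.4], "dr": [0, 0, 0]}
  ]
}}

```text
t: 16.07
ee_pos: [410.1, 161.5, 200.0]
orientation: [0.442, 1.524, -0.441]
ft_force: [0.3, 0.1, -0.4]
width: 0.8
```

```bash
python3 - <<'E'
from m import *
o=st()
t=shot('top','t5.png'); s=shot('side','s5.png'); w=shot('wrist','w5.png')
for d,n in((t,'top'),(s,'side'),(w,'wr')):
    mug(d,585,-242,20,'A '+n); mug(d,500,-358,20,'B '+n)
    P,_=cloud(d); m=(np.hypot(P[:,0]-401.6,P[:,1]-230.7)<34)&(P[:,2]>55)&(P[:,2]<69); q=P[m]
    if m.sum()>5: print(n,'key',m.sum(),cv2.minEnclosingCircle(q[:,:2].astype(np.float32)),np.median(q[:,2]))
plan([401.6,230.7,90],57.6)
E
```

```text
t 16.07 p [410.1 161.5 200. ] w 0.8 F [ 0.3  0.1 -0.4]
[[0.001, 0.534, 0.845], [0.0, 0.845, -0.534], [-1.0, 0.001, 0.001]] q [ 0.35  0.2   2.05 -0.    0.9  -0.66]
A top axis [ 585.4 -242.9] rim n 158 rms 1.4 handle -29.7 med -29.0 n 33 R 1.0
B top axis [ 502.2 -358.6] rim n 155 rms 1.9 handle 146.0 med 145.7 n 85 R 1.0
A side axis [ 582.6 -241.8] rim n 83 rms 2.4 handle -30.2 med -29.9 n 70 R 1.0
B side few 0
side key 265 ((398.666259765625, 232.02264404296875), 24.287092208862305) 60.442784764269845
A wr few 0
B wr few 0
wr key 2039 ((400.6976623535156, 230.7310333251953), 21.87525749206543) 61.990188180234725
psi 57.96 tool cm [10.98  5.38 -4.38] dr_x 0.006
```

View pics/s5.png

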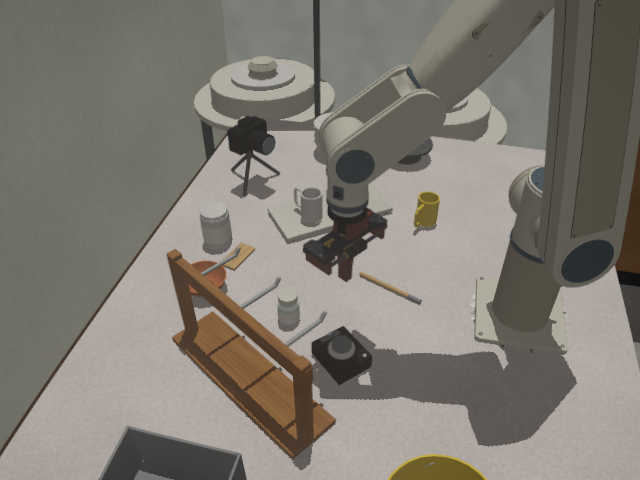

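Emit:
{"op": "apply_moves", "data": {
  "increments": [
    {"gripper": 0, "delta_pos": [0, 0, 0], "dr": [0.098, 0, 0]},
    {"gripper": 0, "delta_pos": [0, 0, 0], "dr": [0.098, 0, 0]},
    {"gripper": 0, "delta_pos": [0, 0, 0], "dr": [0.098, 0, 0]},
    {"gripper": 0, "delta_pos": [0, 0, 0], "dr": [0.098, 0, 0]},
    {"gripper": 0, "delta_pos": [0, 0, 0], "dr": [0.098, 0, 0]}
  ]
}}

```text
t: 16.63
ee_pos: [410.8, 158.6, 199.5]
orientation: [0.825, 1.408, -0.825]
ft_force: [0.1, -0.2, -0.4]
width: 0.5
```

Emit:
{"op": "apply_moves", "data": {
  "increments": [
    {"gripper": 0, "delta_pos": [0, 0, 0], "dr": [0.098, 0, 0]},
    {"gripper": 0, "delta_pos": [0, 0, 0], "dr": [0.098, 0, 0]},
    {"gripper": 0, "delta_pos": [0, 0, 0], "dr": [0.098, 0, 0]},
    {"gripper": 0, "delta_pos": [0, 0, 0], "dr": [0.098, 0, 0]},
    {"gripper": 0, "delta_pos": [0, 0, 0], "dr": [0.098, 0, 0]}
  ]
}}

```text
t: 17.05
ee_pos: [410.9, 158.5, 199.5]
orientation: [1.194, 1.219, -1.194]
ft_force: [0.4, -0.4, -0.5]
width: 0.6
```

Emit:
{"op": "apply_moves", "data": {
  "increments": [
    {"gripper": 0, "delta_pos": [0, 0, 0], "dr": [0.098, 0, 0]},
    {"gripper": 0, "delta_pos": [0, 0, 0], "dr": [0.098, 0, 0]},
    {"gripper": 0, "delta_pos": [0, 0, 0], "dr": [0.098, 0, 0]},
    {"gripper": 0, "delta_pos": [0, 0, 0], "dr": [0.098, 0, 0]},
    {"gripper": 0, "delta_pos": [0, 0, 0], "dr": [0.098, 0, 0]}
  ]
}}

```text
t: 17.47
ee_pos: [410.9, 158.6, 199.5]
orientation: [1.546, 0.949, -1.546]
ft_force: [0.1, 0.9, -0.5]
width: 0.6
```

Emit:
{"op": "apply_moves", "data": {
  "increments": [
    {"gripper": 0, "delta_pos": [0, 0, 0], "dr": [0.098, 0, 0]},
    {"gripper": 0, "delta_pos": [0, -1.5, -1.8], "dr": [0, 0, 0]},
    {"gripper": 0, "delta_pos": [0, -1.5, -1.8], "dr": [0, 0, 0]},
    {"gripper": 0, "delta_pos": [0, -1.45, -1.8], "dr": [0, 0, 0]},
    {"gripper": 0, "delta_pos": [0, 0, 0], "dr": [0, 0, 0]}
  ]
}}

```text
t: 17.88
ee_pos: [402.4, 230.7, 199.8]
orientation: [1.611, 0.89, -1.608]
ft_force: [0.5, -0.3, 0.4]
width: 0.1
```

Emit:
{"op": "apply_moves", "data": {
  "increments": [
    {"gripper": 0, "delta_pos": [3, 0, 0], "dr": [0, 0, 0]},
    {"gripper": 0, "delta_pos": [3, 0, 0], "dr": [0, 0, 0]},
    {"gripper": 0, "delta_pos": [3, 0, 0], "dr": [0, 0, 0]},
    {"gripper": 0, "delta_pos": [2.5, 0, 0], "dr": [0, 0, 0]},
    {"gripper": 0, "delta_pos": [0, 0, 0], "dr": [0, 0, 0]}
  ]
}}

```text
t: 18.3
ee_pos: [399.3, 226.4, 80.8]
orientation: [1.603, 0.889, -1.617]
ft_force: [-0.9, -0.4, -0.0]
width: 0.4
```

```bash
python3 - <<'E'
from m import *
o=st(); plan([401,230.7,62],-32.4)
w=shot('wrist'); P,_=cloud(w); m=(np.hypot(P[:,0]-401.6,P[:,1]-230.7)<34)&(P[:,2]>57)&(P[:,2]<69); print(cv2.minEnclosingCircle(P[m][:,:2].astype(np.float32)),np.median(P[m][:,2]))
E
```

```text
t 18.3 p [399.3 226.4  80.8] w 0.4 F [-0.9 -0.4 -0. ]
[[-0.007, 0.846, -0.533], [-0.004, -0.533, -0.846], [-1.0, -0.004, 0.007]] q [ 0.49  0.44  2.08 -0.    0.63  1.05]
psi -32.2 tool cm [ 1.88 -0.09 -0.45] dr_x 0.003
((401.10223388671875, 231.15097045898438), 21.879364013671875) 62.018200101779385
```

Emit:
{"op": "apply_moves", "data": {
  "increments": [
    {"gripper": 0, "delta_pos": [0.5, 0, 0], "dr": [0, 0, 0]},
    {"gripper": 0, "delta_pos": [0.3, 0, 0], "dr": [0, 0, 0]},
    {"gripper": 0, "delta_pos": [0, 0, 0], "dr": [0, 0, 0]},
    {"gripper": 0, "delta_pos": [0, 0, 0], "dr": [0, 0, 0]},
    {"gripper": 0, "delta_pos": [0, 0, 0], "dr": [0, 0, 0]}
  ]
}}

```text
t: 18.77
ee_pos: [402.2, 229.5, 77.1]
orientation: [1.611, 0.889, -1.608]
ft_force: [0.6, -0.5, 0.7]
width: 0.4
```

Emit:
{"op": "apply_moves", "data": {
  "increments": [
    {"gripper": 0, "delta_pos": [0.2, 0, 0], "dr": [0, 0, 0]},
    {"gripper": 0, "delta_pos": [0.2, 0, 0], "dr": [0, 0, 0]},
    {"gripper": 0, "delta_pos": [0.2, 0, 0], "dr": [0, 0, 0]},
    {"gripper": 0, "delta_pos": [0.2, 0, 0], "dr": [0, 0, 0]},
    {"gripper": 0, "delta_pos": [0, 0, 0], "dr": [0, 0, 0]}
  ]
}}

```text
t: 19.18
ee_pos: [401.7, 229.3, 67.9]
orientation: [1.609, 0.889, -1.609]
ft_force: [0.3, 0.3, 3.1]
width: 0.5
```

Emit:
{"op": "apply_moves", "data": {
  "increments": [
    {"gripper": 0, "delta_pos": [0.1, 0, 0], "dr": [0, 0, 0]},
    {"gripper": 0, "delta_pos": [0.1, 0, 0], "dr": [0, 0, 0]},
    {"gripper": 0, "delta_pos": [0, 0, 0], "dr": [0, 0, 0]},
    {"gripper": 0, "delta_pos": [0, 0, 0], "dr": [0, 0, 0]},
    {"gripper": 0, "delta_pos": [0, 0, 0], "dr": [0, 0, 0]}
  ]
}}

```text
t: 19.6
ee_pos: [401.7, 229.3, 66.3]
orientation: [1.609, 0.889, -1.609]
ft_force: [0.0, -0.1, 3.4]
width: 0.2
```

Emit:
{"op": "apply_moves", "data": {
  "increments": [
    {"gripper": 0, "delta_pos": [0.1, 0, 0], "dr": [0, 0, 0]},
    {"gripper": 0, "delta_pos": [0.1, 0, 0], "dr": [0, 0, 0]},
    {"gripper": 0, "delta_pos": [0, 0, 0], "dr": [0, 0, 0]},
    {"gripper": 0, "delta_pos": [0, 0, 0], "dr": [0, 0, 0]},
    {"gripper": 0, "delta_pos": [0, 0, 0], "dr": [0, 0, 0]}
  ]
}}

```text
t: 20.02
ee_pos: [401.7, 229.3, 64.2]
orientation: [1.609, 0.889, -1.609]
ft_force: [-0.1, -0.3, 4.0]
width: -0.0
```

Emit:
{"op": "apply_moves", "data": {
  "increments": [
    {"gripper": 0, "delta_pos": [0.1, 0, 0], "dr": [0, 0, 0]},
    {"gripper": 0, "delta_pos": [0, 0, 0], "dr": [0, 0, 0]},
    {"gripper": 0, "delta_pos": [0, 0, 0], "dr": [0, 0, 0]},
    {"gripper": 0, "delta_pos": [0, 0, 0], "dr": [0, 0, 0]},
    {"gripper": 0, "delta_pos": [0, 0, 0], "dr": [0, 0, 0]}
  ]
}}

```text
t: 20.43
ee_pos: [401.8, 229.3, 63.3]
orientation: [1.61, 0.889, -1.609]
ft_force: [-0.5, 0.7, 7.4]
width: 0.6
```

Emit:
{"op": "apply_moves", "data": {
  "increments": [
    {"gripper": 0, "delta_pos": [0, 0, 0], "dr": [0, 0, 0]},
    {"gripper": 0, "delta_pos": [0, 0, 0], "dr": [0, 0, 0]},
    {"gripper": 0, "delta_pos": [0, 0, 0], "dr": [0, 0, 0]},
    {"gripper": 0, "delta_pos": [0, 0, 0], "dr": [0, 0, 0]},
    {"gripper": 0, "delta_pos": [0, 0, 0], "dr": [0, 0, 0]}
  ]
}}

```text
t: 20.85
ee_pos: [401.8, 229.3, 63.3]
orientation: [1.61, 0.889, -1.609]
ft_force: [-1.1, -0.4, 6.5]
width: 0.7
```

Emit:
{"op": "apply_moves", "data": {
  "increments": [
    {"gripper": 0, "delta_pos": [0, 0, 0], "dr": [0, 0, 0]},
    {"gripper": 0, "delta_pos": [0, 0, 0], "dr": [0, 0, 0]},
    {"gripper": 0, "delta_pos": [0, 0, 0], "dr": [0, 0, 0]},
    {"gripper": 0, "delta_pos": [0, 0, 0], "dr": [0, 0, 0]},
    {"gripper": 0, "delta_pos": [0, 0, 0], "dr": [0, 0, 0]}
  ]
}}

```text
t: 21.27
ee_pos: [401.8, 229.3, 63.3]
orientation: [1.61, 0.889, -1.609]
ft_force: [-0.3, 0.3, 6.9]
width: 0.6
```

Emit:
{"op": "apply_moves", "data": {
  "increments": [
    {"gripper": 0, "delta_pos": [0, 0, 0], "dr": [0, 0, 0]},
    {"gripper": 0, "delta_pos": [0, 0, 0], "dr": [0, 0, 0]},
    {"gripper": 0, "delta_pos": [0, 0, 0], "dr": [0, 0, 0]},
    {"gripper": 0, "delta_pos": [0, 0, 0], "dr": [0, 0, 0]},
    {"gripper": 0, "delta_pos": [0, 0, 0], "dr": [0, 0, 0]}
  ]
}}

```text
t: 21.68
ee_pos: [401.8, 229.3, 63.3]
orientation: [1.61, 0.889, -1.609]
ft_force: [-1.4, 0.4, 6.7]
width: 0.6
```

Emit:
{"op": "apply_moves", "data": {
  "increments": [
    {"gripper": 0, "delta_pos": [0.2, 0, 0], "dr": [0, 0, 0]},
    {"gripper": 0, "delta_pos": [0.2, 0, 0], "dr": [0, 0, 0]},
    {"gripper": 0, "delta_pos": [0.2, 0, 0], "dr": [0, 0, 0]},
    {"gripper": 0, "delta_pos": [0, 0, 0], "dr": [0, 0, 0]},
    {"gripper": 0, "delta_pos": [0, 0, 0], "dr": [0, 0, 0]}
  ]
}}

```text
t: 22.1
ee_pos: [401.9, 229.3, 57.7]
orientation: [1.61, 0.889, -1.609]
ft_force: [-1.5, -0.9, 13.6]
width: 0.5
```

Emit:
{"op": "apply_moves", "data": {
  "increments": [
    {"gripper": 0, "delta_pos": [0.15, 0, 0], "dr": [0, 0, 0]},
    {"gripper": 0, "delta_pos": [0.15, 0, 0], "dr": [0, 0, 0]},
    {"gripper": 0, "delta_pos": [0, 0, 0], "dr": [0, 0, 0]},
    {"gripper": 0, "delta_pos": [0, 0, 0], "dr": [0, 0, 0]},
    {"gripper": 0, "delta_pos": [0, 0, 0], "dr": [0, 0, 0]}
  ]
}}

```text
t: 22.52
ee_pos: [402.1, 229.4, 55.9]
orientation: [1.61, 0.889, -1.608]
ft_force: [-4.3, -1.8, 30.2]
width: 0.4
```

Emit:
{"op": "apply_moves", "data": {
  "increments": [
    {"gripper": 0, "delta_pos": [-0.5, 0, 0], "dr": [0, 0, 0]},
    {"gripper": 0, "delta_pos": [-1, 0, 0], "dr": [0, 0, 0]},
    {"gripper": 0, "delta_pos": [-1.5, 0, 0], "dr": [0, 0, 0]},
    {"gripper": 0, "delta_pos": [-3, 0, 0], "dr": [0, 0, 0]},
    {"gripper": 0, "delta_pos": [-3, 0, 0], "dr": [0, 0, 0]}
  ]
}}

```text
t: 22.93
ee_pos: [400.3, 228.4, 144.0]
orientation: [1.606, 0.889, -1.613]
ft_force: [1.6, 0.9, 0.1]
width: 0.6
```

Emit:
{"op": "apply_moves", "data": {
  "increments": [
    {"gripper": 0, "delta_pos": [-3.5, 0, 0], "dr": [0, 0, 0]},
    {"gripper": 0, "delta_pos": [-3, 0, 0], "dr": [0, 0, 0]},
    {"gripper": 0, "delta_pos": [0, 0, 0], "dr": [-0.098, 0, 0]},
    {"gripper": 0, "delta_pos": [0, 0, 0], "dr": [-0.098, 0, 0]},
    {"gripper": 0, "delta_pos": [0, 0, 0], "dr": [-0.098, 0, 0]}
  ]
}}

```text
t: 23.35
ee_pos: [401.5, 229.1, 209.5]
orientation: [1.4, 1.073, -1.399]
ft_force: [-1.1, -0.1, -0.6]
width: 0.4
```

Emit:
{"op": "apply_moves", "data": {
  "increments": [
    {"gripper": 50, "delta_pos": [0, 0, 0], "dr": [-0.098, 0, 0]},
    {"gripper": 50, "delta_pos": [0, 0, 0], "dr": [-0.098, 0, 0]},
    {"gripper": 50, "delta_pos": [0, 0, 0], "dr": [-0.098, 0, 0]},
    {"gripper": 50, "delta_pos": [0, 0, 0], "dr": [-0.098, 0, 0]},
    {"gripper": 50, "delta_pos": [0, 0, 0], "dr": [-0.098, 0, 0]}
  ]
}}

```text
t: 23.77
ee_pos: [401.1, 228.8, 208.6]
orientation: [1.039, 1.309, -1.041]
ft_force: [0.4, -2.0, 0.2]
width: 30.2
```

Emit:
{"op": "apply_moves", "data": {
  "increments": [
    {"gripper": 50, "delta_pos": [0, 0, 0], "dr": [-0.098, 0, 0]},
    {"gripper": 50, "delta_pos": [0, 0, 0], "dr": [-0.098, 0, 0]},
    {"gripper": 50, "delta_pos": [0, 0, 0], "dr": [-0.098, 0, 0]},
    {"gripper": 50, "delta_pos": [0, 0, 0], "dr": [-0.098, 0, 0]},
    {"gripper": 50, "delta_pos": [0, 0, 0], "dr": [-0.098, 0, 0]}
  ]
}}

```text
t: 24.18
ee_pos: [401.1, 228.8, 208.6]
orientation: [0.665, 1.467, -0.667]
ft_force: [0.2, -0.1, -0.8]
width: 44.1
```

Emit:
{"op": "apply_moves", "data": {
  "increments": [
    {"gripper": 100, "delta_pos": [0, 0, 0], "dr": [-0.098, 0, 0]},
    {"gripper": 100, "delta_pos": [0, 0, 0], "dr": [-0.098, 0, 0]},
    {"gripper": 100, "delta_pos": [0, 0, 0], "dr": [-0.098, 0, 0]},
    {"gripper": 100, "delta_pos": [0, -2, 2.7], "dr": [0, 0, 0]},
    {"gripper": 100, "delta_pos": [0, -2, 2.7], "dr": [0, 0, 0]}
  ]
}}

```text
t: 24.6
ee_pos: [425.3, 166.6, 208.7]
orientation: [0.438, 1.527, -0.439]
ft_force: [0.3, -0.0, -0.1]
width: 73.8
```

Emit:
{"op": "apply_moves", "data": {
  "increments": [
    {"gripper": 100, "delta_pos": [0, -2, 2.7], "dr": [0, 0, 0]},
    {"gripper": 100, "delta_pos": [0, -2, 2.7], "dr": [0, 0, 0]},
    {"gripper": 100, "delta_pos": [0, -2, 2.7], "dr": [0, 0, 0]},
    {"gripper": 100, "delta_pos": [0, -2, 2.7], "dr": [0, 0, 0]},
    {"gripper": 100, "delta_pos": [0, -2, 2.7], "dr": [0, 0, 0]}
  ]
}}

```text
t: 25.02
ee_pos: [486.3, 8.2, 208.6]
orientation: [0.442, 1.527, -0.442]
ft_force: [-0.1, 0.2, 0.2]
width: 87.7
```

Emit:
{"op": "apply_moves", "data": {
  "increments": [
    {"gripper": 100, "delta_pos": [0, -2, 2.7], "dr": [0, 0, 0]},
    {"gripper": 100, "delta_pos": [0, -2, 2.7], "dr": [0, 0, 0]},
    {"gripper": 100, "delta_pos": [0, -2, 2.7], "dr": [0, 0, 0]},
    {"gripper": 100, "delta_pos": [0, -2, 2.7], "dr": [0, 0, 0]},
    {"gripper": 100, "delta_pos": [0, 0, 0], "dr": [0, 0, 0]}
  ]
}}

```text
t: 25.43
ee_pos: [536.8, -120.0, 208.8]
orientation: [0.443, 1.523, -0.445]
ft_force: [0.6, -0.5, -0.4]
width: 87.7
```

```bash
python3 - <<'E'
from m import *
o=st()
t=shot('top','t6.png'); s=shot('side','s6.png'); w=shot('wrist','w6.png')
for d,n in((t,'top'),(s,'side'),(w,'wr')):
    mug(d,585,-242,20,'A '+n); mug(d,502,-358,20,'B '+n)
    P,_=cloud(d); m=(np.hypot(P[:,0]-401.6,P[:,1]-230.7)<15)&(P[:,2]>40)&(P[:,2]<69)
    if m.sum()>5: print(n,'key z',np.median(P[m][:,2]))
plan([585.2,-242.7,140],57.6)
E
```

```text
t 25.43 p [ 536.8 -120.   208.8] w 87.7 F [ 0.6 -0.5 -0.4]
[[0.001, 0.537, 0.843], [-0.002, 0.843, -0.537], [-1.0, -0.001, 0.002]] q [-0.24  0.34  1.82 -0.    0.98 -1.24]
A top few 0
B top axis [ 502.3 -358.5] rim n 119 rms 1.4 handle 0.0 med None n 0 R 0.0
top key z 61.550459705862124
A side axis [ 582.2 -242. ] rim n 60 rms 2.6 handle -29.1 med -29.2 n 61 R 1.0
B side axis [ 499.3 -357.7] rim n 70 rms 2.9 handle 148.1 med 147.2 n 79 R 0.98
side key z 60.62775857614503
A wr axis [ 585.2 -242.8] rim n 295 rms 1.2 handle -29.1 med -28.1 n 135 R 1.0
B wr axis [ 501.1 -358.4] rim n 105 rms 0.5 handle 145.6 med 145.1 n 817 R 1.0
psi 57.63 tool cm [ 6.84 -8.03 11.13] dr_x 0.001
```

Emit:
{"op": "apply_moves", "data": {
  "increments": [
    {"gripper": 100, "delta_pos": [1.3, -1.6, 2.23], "dr": [0, 0, 0]},
    {"gripper": 100, "delta_pos": [1.3, -1.6, 2.23], "dr": [0, 0, 0]},
    {"gripper": 100, "delta_pos": [1.3, -1.6, 2.23], "dr": [0, 0, 0]},
    {"gripper": 100, "delta_pos": [1.3, -1.6, 2.23], "dr": [0, 0, 0]},
    {"gripper": 100, "delta_pos": [1.3, -1.6, 2.23], "dr": [0, 0, 0]}
  ]
}}

```text
t: 26.0
ee_pos: [586.6, -241.8, 143.4]
orientation: [0.44, 1.527, -0.44]
ft_force: [-0.1, 0.2, -0.2]
width: 87.7
```

Emit:
{"op": "apply_moves", "data": {
  "increments": [
    {"gripper": 100, "delta_pos": [0.3, 0, 0], "dr": [0, 0, 0]},
    {"gripper": 100, "delta_pos": [0, 0, 0], "dr": [0, 0, 0]},
    {"gripper": 100, "delta_pos": [0, 0, 0], "dr": [0, 0, 0]},
    {"gripper": 100, "delta_pos": [0, 0, 0], "dr": [0, 0, 0]},
    {"gripper": 100, "delta_pos": [0, 0, 0], "dr": [0, 0, 0]}
  ]
}}

```text
t: 26.42
ee_pos: [586.6, -241.3, 142.0]
orientation: [0.441, 1.525, -0.44]
ft_force: [0.5, 0.9, -0.4]
width: 87.6
```

Emit:
{"op": "apply_moves", "data": {
  "increments": [
    {"gripper": 100, "delta_pos": [1.6, 0, 0], "dr": [0, 0, 0]},
    {"gripper": 100, "delta_pos": [1.6, 0, 0], "dr": [0, 0, 0]},
    {"gripper": 100, "delta_pos": [1.6, 0, 0], "dr": [0, 0, 0]},
    {"gripper": 100, "delta_pos": [1.6, 0, 0], "dr": [0, 0, 0]},
    {"gripper": 100, "delta_pos": [1.4, 0, 0], "dr": [0, 0, 0]}
  ]
}}

```text
t: 26.83
ee_pos: [586.7, -241.8, 63.1]
orientation: [0.441, 1.525, -0.441]
ft_force: [0.7, -0.1, -0.3]
width: 87.5
```

Emit:
{"op": "apply_moves", "data": {
  "increments": [
    {"gripper": 100, "delta_pos": [0, 0, 0], "dr": [0, 0, 0]},
    {"gripper": 100, "delta_pos": [0, 0, 0], "dr": [0, 0, 0]},
    {"gripper": 50, "delta_pos": [0, 0, 0], "dr": [0, 0, 0]},
    {"gripper": 50, "delta_pos": [0, 0, 0], "dr": [0, 0, 0]},
    {"gripper": 50, "delta_pos": [0, 0, 0], "dr": [0, 0, 0]}
  ]
}}

```text
t: 27.25
ee_pos: [587.2, -242.9, 64.3]
orientation: [0.441, 1.524, -0.442]
ft_force: [0.8, 0.8, -0.2]
width: 71.6
```

Emit:
{"op": "apply_moves", "data": {
  "increments": [
    {"gripper": 50, "delta_pos": [0, 0, 0], "dr": [0, 0, 0]},
    {"gripper": 50, "delta_pos": [0, 0, 0], "dr": [0, 0, 0]},
    {"gripper": 50, "delta_pos": [0, 0, 0], "dr": [0, 0, 0]},
    {"gripper": 50, "delta_pos": [0, 0, 0], "dr": [0, 0, 0]},
    {"gripper": 50, "delta_pos": [0, 0, 0], "dr": [0, 0, 0]}
  ]
}}

```text
t: 27.67
ee_pos: [586.9, -242.9, 63.9]
orientation: [0.442, 1.524, -0.442]
ft_force: [-2.1, -0.6, 6.2]
width: 60.1
```

Emit:
{"op": "apply_moves", "data": {
  "increments": [
    {"gripper": 50, "delta_pos": [-1.5, 0, 0], "dr": [0, 0, 0]},
    {"gripper": 50, "delta_pos": [-3, 0, 0], "dr": [0, 0, 0]},
    {"gripper": 50, "delta_pos": [-4, 0, 0], "dr": [0, 0, 0]},
    {"gripper": 50, "delta_pos": [-4, 0, 0], "dr": [0, 0, 0]},
    {"gripper": 50, "delta_pos": [-3.7, 0, 0], "dr": [0, 0, 0]}
  ]
}}

```text
t: 28.08
ee_pos: [586.2, -242.5, 226.6]
orientation: [0.442, 1.526, -0.442]
ft_force: [0.7, 0.4, -1.5]
width: 60.1
```

Emit:
{"op": "apply_moves", "data": {
  "increments": [
    {"gripper": 50, "delta_pos": [0, 2.85, -2], "dr": [0, 0, 0]},
    {"gripper": 50, "delta_pos": [0, 2.85, -2], "dr": [0, 0, 0]},
    {"gripper": 50, "delta_pos": [0, 2.85, -2], "dr": [0, 0, 0]},
    {"gripper": 50, "delta_pos": [0, 2.85, -2], "dr": [0, 0, 0]},
    {"gripper": 50, "delta_pos": [0, 2.85, -2], "dr": [0, 0, 0]}
  ]
}}

```text
t: 28.5
ee_pos: [577.5, -67.3, 224.9]
orientation: [0.442, 1.526, -0.442]
ft_force: [-0.4, 0.2, -1.9]
width: 60.2
```

Emit:
{"op": "apply_moves", "data": {
  "increments": [
    {"gripper": 50, "delta_pos": [0, 2.85, -2], "dr": [0, 0, 0]},
    {"gripper": 50, "delta_pos": [0, 2.85, -2], "dr": [0, 0, 0]},
    {"gripper": 50, "delta_pos": [0, 2.85, -2], "dr": [0, 0, 0]},
    {"gripper": 50, "delta_pos": [0, 2.85, -2], "dr": [0, 0, 0]},
    {"gripper": 50, "delta_pos": [0, 2.85, -2], "dr": [0, 0, 0]}
  ]
}}

```text
t: 28.92
ee_pos: [569.1, 106.7, 224.8]
orientation: [0.442, 1.526, -0.442]
ft_force: [-0.1, -0.4, -1.9]
width: 60.2
```

Emit:
{"op": "apply_moves", "data": {
  "increments": [
    {"gripper": 50, "delta_pos": [0, 2.85, -2], "dr": [0, 0, 0]},
    {"gripper": 50, "delta_pos": [0, 0, 0], "dr": [0, 0, 0]},
    {"gripper": 50, "delta_pos": [0, 0, 0], "dr": [0, 0, 0]},
    {"gripper": 50, "delta_pos": [0, 0, 0], "dr": [0, 0, 0]},
    {"gripper": 50, "delta_pos": [0, 0, 0], "dr": [0, 0, 0]}
  ]
}}

```text
t: 29.33
ee_pos: [568.0, 138.9, 224.9]
orientation: [0.442, 1.526, -0.443]
ft_force: [-0.2, 0.0, -0.9]
width: 60.3
```

```bash
python3 - <<'E'
from m import *
o=st(); e=o['ee_pos']
t=shot('top','t7.png'); s=shot('side','s7.png')
th=np.radians(57.6); ax=np.array([np.cos(th),np.sin(th)]); ay=np.array([-ax[1],ax[0]]); O=np.array([586.2,327.6])
print('TCP in rack',((e[:2]-O)@ax).round(1),((e[:2]-O)@ay).round(1))
for d,n in((t,'top'),(s,'side')):
    mug(d,e[0]-1.3,e[1]+.8,e[2]-44,'A '+n); mug(d,502,-358,20,'B '+n)
    P,c=cloud(d); q=np.c_[(P[:,:2]-O)@ax,(P[:,:2]-O)@ay,P[:,2]]
    m=(q[:,0]<-35)&(q[:,0]>-92)&(abs(q[:,1]+130)<18)&(q[:,2]>210)&(q[:,2]<232); print(n,'hook2 y',np.median(q[m][:,1]),'zmax',np.percentile(q[m][:,2],90),m.sum())
    m=(q[:,0]<-93)&(q[:,0]>-115)&(abs(q[:,1]+130)<18)&(q[:,2]>210)&(q[:,2]<245); print('  tip',q[m].mean(0).round(1) if m.sum() else 0,q[m][:,0].min() if m.sum() else 0)
    # handle points of held mug
    m=(q[:,0]<-120)&(q[:,0]>-220)&(q[:,1]<-112)&(q[:,1]>-165)&(q[:,2]>190)&(q[:,2]<275); print('  handle',m.sum(), q[m].min(0).round(1) if m.sum() else 0,q[m].max(0).round(1) if m.sum() else 0, np.median(q[m],0).round(1) if m.sum() else 0)
I=s['img'][190:340,150:350]; cv2.imwrite('pics/s7c.png',cv2.resize((I.clip(0,140)*1.8).astype(np.uint8),None,fx=4,fy=4,interpolation=cv2.INTER_CUBIC)[:,:,::-1])
E
```

```text
t 29.33 p [568.  138.9 224.9] w 60.3 F [-0.2  0.  -0.9]
[[-0.001, 0.535, 0.845], [-0.0, 0.845, -0.535], [-1.0, -0.001, -0.0]] q [ 0.22  0.37  1.73 -0.    1.05 -0.79]
TCP in rack -169.1 -85.7
A top few 0
B top axis [ 502.3 -358.5] rim n 154 rms 1.4 handle 145.8 med 145.6 n 80 R 1.0
  return _methods._mean(a, axis=axis, dtype=dtype,
  ret = ret.dtype.type(ret / rcount)
Traceback (most recent call last):
IndexError: index -1 is out of bounds for axis 0 with size 0
```

```bash
cat >> m.py <<'E'
th=np.radians(57.6); AX=np.array([np.cos(th),np.sin(th)]); AY=np.array([-AX[1],AX[0]]); O=np.array([586.2,327.6])
def rk(d):
    P,c=cloud(d); return np.c_[(P[:,:2]-O)@AX,(P[:,:2]-O)@AY,P[:,2]],c
def stat(q,l,t):
    m=((q>np.array(l)[:,0])&(q<np.array(l)[:,1])).all(1); 
    print(t,m.sum(),*( [np.percentile(q[m],p,axis=0).round(1) for p in(3,50,97)] if m.sum()>3 else []))
E
python3 - <<'E'
from m import *
s=load('s7.png')
for n in('top0.png','side0.png','s7.png','w6.png'):
    q,c=rk(load(n))
    for k,y in((0,130),(2,-130)):
        stat(q,[(-90,-35),(y-18,y+18),(210,232)],n+' bar%d'%k); stat(q,[(-120,-93),(y-18,y+18),(210,245)],n+' tip%d'%k)
q,_=rk(s); stat(q,[(-220,-120),(-165,-112),(190,275)],'handle')
I=s['img'][190:340,150:350]; cv2.imwrite('pics/s7c.png',cv2.resize((I.clip(0,140)*1.8).astype(np.uint8),None,fx=4,fy=4,interpolation=cv2.INTER_CUBIC)[:,:,::-1])
E
```

```text
top0.png bar0 123 [-87.9 124.9 219.9] [-63.4 129.  223.3] [-37.1 133.4 225.4]
top0.png tip0 31 [-109.   124.9  224.3] [-103.7  128.8  232.9] [-94.4 132.9 237.6]
top0.png bar2 109 [ -87.6 -134.8  219.8] [ -62.  -129.9  223.6] [ -36.9 -126.   226.5]
top0.png tip2 27 [-108.4 -132.   222.8] [-103.2 -128.1  232.9] [ -93.2 -125.8  238.2]
side0.png bar0 129 [-87.3 127.7 217.3] [-61.3 133.3 222.2] [-37.1 136.2 225.6]
side0.png tip0 50 [-107.2  127.3  218.5] [-99.5 133.  229.1] [-93.6 135.9 235.8]
side0.png bar2 107 [ -87.6 -131.9  217.6] [ -61.2 -127.   222.3] [ -36.1 -123.6  225.8]
side0.png tip2 41 [-108.5 -131.9  220.1] [-101.2 -127.1  228.8] [ -94.3 -124.1  237.8]
s7.png bar0 130 [-88.3 127.8 217.5] [-61.9 133.4 222.6] [-38.  136.2 225.9]
s7.png tip0 50 [-106.7  127.5  220.2] [-99.8 133.2 229.8] [-93.1 136.5 235.5]
s7.png bar2 111 [ -88.5 -131.7  216.6] [ -61.5 -127.4  222.1] [ -35.6 -124.3  225.6]
s7.png tip2 41 [-108.5 -132.5  219.6] [-100.4 -127.2  228.2] [ -95.3 -123.2  235.5]
w6.png bar0 0
w6.png tip0 0
w6.png bar2 0
w6.png tip2 0
handle 6 [-185.9 -141.6  203.4] [-176.3 -112.7  232.6] [-166.9 -112.2  238.5]
```

View pics/s7c.png

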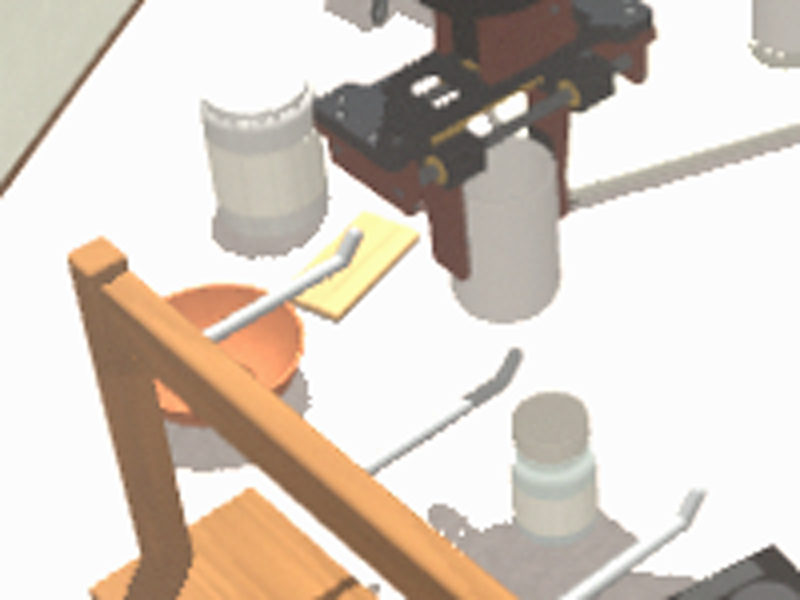

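Emit:
{"op": "apply_moves", "data": {
  "increments": [
    {"gripper": 50, "delta_pos": [0, 1.5, 0], "dr": [0, 0, 0]},
    {"gripper": 50, "delta_pos": [0, 1.5, 0], "dr": [0, 0, 0]},
    {"gripper": 50, "delta_pos": [0, 1.5, 0], "dr": [0, 0, 0]},
    {"gripper": 50, "delta_pos": [0, 1, 0], "dr": [0, 0, 0]},
    {"gripper": 50, "delta_pos": [0, 0.5, 0], "dr": [0, 0, 0]}
  ]
}}

```text
t: 29.85
ee_pos: [601.3, 191.5, 225.1]
orientation: [0.442, 1.525, -0.441]
ft_force: [-0.1, 0.8, -2.0]
width: 60.4
```

Emit:
{"op": "apply_moves", "data": {
  "increments": [
    {"gripper": 50, "delta_pos": [0, 0.5, 0], "dr": [0, 0, 0]},
    {"gripper": 50, "delta_pos": [0, 0.5, 0], "dr": [0, 0, 0]},
    {"gripper": 50, "delta_pos": [0, 0.5, 0], "dr": [0, 0, 0]},
    {"gripper": 50, "delta_pos": [0, 0.5, 0], "dr": [0, 0, 0]},
    {"gripper": 50, "delta_pos": [0, 0, 0], "dr": [0, 0, 0]}
  ]
}}

```text
t: 30.27
ee_pos: [611.4, 208.1, 225.3]
orientation: [0.442, 1.525, -0.441]
ft_force: [-0.3, -0.3, -1.8]
width: 60.3
```

```bash
python3 - <<'E'
from m import *
o=st(); e=o['ee_pos']; print('rack',((e[:2]-O)@AX).round(1),((e[:2]-O)@AY).round(1))
t=shot('top','t8.png'); s=shot('side','s8.png')
f=lambda I:cv2.resize((I.clip(0,140)*1.8).astype(np.uint8),None,fx=4,fy=4,interpolation=cv2.INTER_CUBIC)[:,:,::-1]
cv2.imwrite('pics/8c.png',np.vstack([f(s['img'][200:275,190:340]),f(t['img'][150:225,190:340])]))
E
```

```text
t 30.27 p [611.4 208.1 225.3] w 60.3 F [-0.3 -0.3 -1.8]
[[0.0, 0.534, 0.845], [0.0, 0.845, -0.534], [-1.0, 0.001, 0.0]] q [ 0.31  0.46  1.59  0.    1.1  -0.7 ]
rack -87.4 -85.3
```

View pics/8c.png

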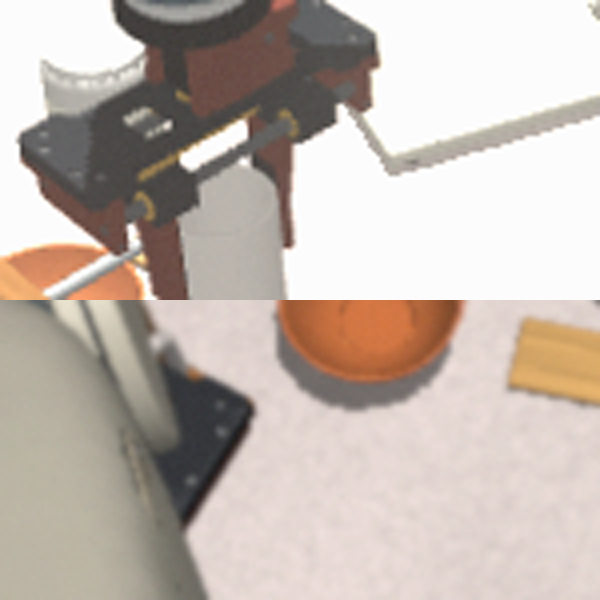

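Emit:
{"op": "apply_moves", "data": {
  "increments": [
    {"gripper": 50, "delta_pos": [0, 0.5, 0], "dr": [0, 0, 0]},
    {"gripper": 50, "delta_pos": [0, 0.5, 0], "dr": [0, 0, 0]},
    {"gripper": 50, "delta_pos": [0, 0.5, 0], "dr": [0, 0, 0]},
    {"gripper": 50, "delta_pos": [0, 0.4, 0], "dr": [0, 0, 0]},
    {"gripper": 50, "delta_pos": [0, 0, 0], "dr": [0, 0, 0]}
  ]
}}

```text
t: 30.78
ee_pos: [621.6, 224.4, 225.2]
orientation: [0.442, 1.525, -0.441]
ft_force: [-1.0, 0.7, -2.2]
width: 60.5
```

Emit:
{"op": "apply_moves", "data": {
  "increments": [
    {"gripper": 50, "delta_pos": [0.5, 0, 0], "dr": [0, 0, 0]},
    {"gripper": 50, "delta_pos": [0.5, 0, 0], "dr": [0, 0, 0]},
    {"gripper": 50, "delta_pos": [0.5, 0, 0], "dr": [0, 0, 0]},
    {"gripper": 50, "delta_pos": [0.4, 0, 0], "dr": [0, 0, 0]},
    {"gripper": 50, "delta_pos": [0, 0, 0], "dr": [0, 0, 0]}
  ]
}}

```text
t: 31.2
ee_pos: [620.3, 223.2, 204.7]
orientation: [0.441, 1.527, -0.443]
ft_force: [-0.5, 0.4, -1.7]
width: 60.7
```

Emit:
{"op": "apply_moves", "data": {
  "increments": [
    {"gripper": 50, "delta_pos": [0.1, 0, 0], "dr": [0, 0, 0]},
    {"gripper": 50, "delta_pos": [0.1, 0, 0], "dr": [0, 0, 0]},
    {"gripper": 50, "delta_pos": [0.1, 0, 0], "dr": [0, 0, 0]},
    {"gripper": 50, "delta_pos": [0, 0, 0], "dr": [0, 0, 0]},
    {"gripper": 50, "delta_pos": [0, 0, 0], "dr": [0, 0, 0]}
  ]
}}

```text
t: 31.62
ee_pos: [621.1, 223.6, 203.3]
orientation: [0.442, 1.525, -0.442]
ft_force: [1.1, -1.0, -2.2]
width: 60.2
```

Emit:
{"op": "apply_moves", "data": {
  "increments": [
    {"gripper": 50, "delta_pos": [0.1, 0, 0], "dr": [0, 0, 0]},
    {"gripper": 50, "delta_pos": [0.1, 0, 0], "dr": [0, 0, 0]},
    {"gripper": 50, "delta_pos": [0.1, 0, 0], "dr": [0, 0, 0]},
    {"gripper": 50, "delta_pos": [0, 0, 0], "dr": [0, 0, 0]},
    {"gripper": 50, "delta_pos": [0, 0, 0], "dr": [0, 0, 0]}
  ]
}}

```text
t: 32.03
ee_pos: [621.0, 223.5, 200.1]
orientation: [0.442, 1.525, -0.442]
ft_force: [0.1, -0.2, -1.9]
width: 60.4
```

Emit:
{"op": "apply_moves", "data": {
  "increments": [
    {"gripper": 50, "delta_pos": [0.1, 0, 0], "dr": [0, 0, 0]},
    {"gripper": 50, "delta_pos": [0, 0, 0], "dr": [0, 0, 0]},
    {"gripper": 50, "delta_pos": [0, 0, 0], "dr": [0, 0, 0]},
    {"gripper": 50, "delta_pos": [0, 0, 0], "dr": [0, 0, 0]},
    {"gripper": 50, "delta_pos": [0, 0, 0], "dr": [0, 0, 0]}
  ]
}}

```text
t: 32.45
ee_pos: [621.1, 223.6, 199.2]
orientation: [0.442, 1.525, -0.442]
ft_force: [-0.0, -0.8, -1.7]
width: 60.8
```

Emit:
{"op": "apply_moves", "data": {
  "increments": [
    {"gripper": 50, "delta_pos": [0.1, 0, 0], "dr": [0, 0, 0]},
    {"gripper": 50, "delta_pos": [0, 0, 0], "dr": [0, 0, 0]},
    {"gripper": 50, "delta_pos": [0, 0, 0], "dr": [0, 0, 0]},
    {"gripper": 50, "delta_pos": [0, 0, 0], "dr": [0, 0, 0]},
    {"gripper": 50, "delta_pos": [0, 0, 0], "dr": [0, 0, 0]}
  ]
}}

```text
t: 32.87
ee_pos: [621.3, 223.6, 198.5]
orientation: [0.442, 1.525, -0.441]
ft_force: [-0.8, 0.0, 1.6]
width: 60.2
```

Emit:
{"op": "apply_moves", "data": {
  "increments": [
    {"gripper": 50, "delta_pos": [0.1, 0, 0], "dr": [0, 0, 0]},
    {"gripper": 50, "delta_pos": [0, 0, 0], "dr": [0, 0, 0]},
    {"gripper": 50, "delta_pos": [0, 0, 0], "dr": [0, 0, 0]},
    {"gripper": 50, "delta_pos": [0, 0, 0], "dr": [0, 0, 0]},
    {"gripper": 50, "delta_pos": [0, 0, 0], "dr": [0, 0, 0]}
  ]
}}

```text
t: 33.28
ee_pos: [621.5, 223.7, 198.1]
orientation: [0.442, 1.524, -0.441]
ft_force: [-2.1, -1.1, 5.1]
width: 60.9
```

Emit:
{"op": "apply_moves", "data": {
  "increments": [
    {"gripper": 100, "delta_pos": [0, 0, 0], "dr": [0, 0, 0]},
    {"gripper": 100, "delta_pos": [0, 0, 0], "dr": [0, 0, 0]},
    {"gripper": 100, "delta_pos": [0, 0, 0], "dr": [0, 0, 0]},
    {"gripper": 100, "delta_pos": [0, 0, 0], "dr": [0, 0, 0]},
    {"gripper": 100, "delta_pos": [0, 0, 0], "dr": [0, 0, 0]}
  ]
}}

```text
t: 33.7
ee_pos: [621.0, 223.5, 196.9]
orientation: [0.442, 1.526, -0.442]
ft_force: [0.1, -0.8, -0.3]
width: 87.1
```

Emit:
{"op": "apply_moves", "data": {
  "increments": [
    {"gripper": 100, "delta_pos": [-1, 0, 0], "dr": [0, 0, 0]},
    {"gripper": 100, "delta_pos": [-2.5, 0, 0], "dr": [0, 0, 0]},
    {"gripper": 100, "delta_pos": [-3, 0, 0], "dr": [0, 0, 0]},
    {"gripper": 100, "delta_pos": [-3, 0, 0], "dr": [0, 0, 0]},
    {"gripper": 100, "delta_pos": [-3, 0, 0], "dr": [0, 0, 0]}
  ]
}}

```text
t: 34.12
ee_pos: [620.9, 223.5, 324.2]
orientation: [0.442, 1.525, -0.442]
ft_force: [0.4, -0.2, -0.1]
width: 87.8
```

```bash
python3 - <<'E'
from m import *
o=st(); s=shot('side','s9.png'); t=shot('top','t9.png')
cv2.imwrite('pics/9c.png',cv2.resize((s['img'][150:450,100:450].clip(0,140)*1.8).astype(np.uint8),None,fx=2,fy=2)[:,:,::-1])
mug(t,502,-358,20,'B top');mug(s,502,-358,20,'B side')
plan([501.8,-358.5,210],57.6)
E
```

```text
t 34.12 p [620.9 223.5 324.2] w 87.8 F [ 0.4 -0.2 -0.1]
[[0.0, 0.534, 0.845], [0.0, 0.845, -0.534], [-1.0, 0.0, 0.0]] q [ 0.33  0.39  1.46  0.    1.29 -0.68]
B top axis [ 502.3 -358.3] rim n 157 rms 1.4 handle 146.2 med 145.7 n 88 R 1.0
B side axis [ 499.2 -358.5] rim n 70 rms 3.1 handle 147.3 med 147.0 n 80 R 1.0
psi 57.7 tool cm [ 11.92 -55.79  20.85] dr_x 0.002
```

View pics/9c.png

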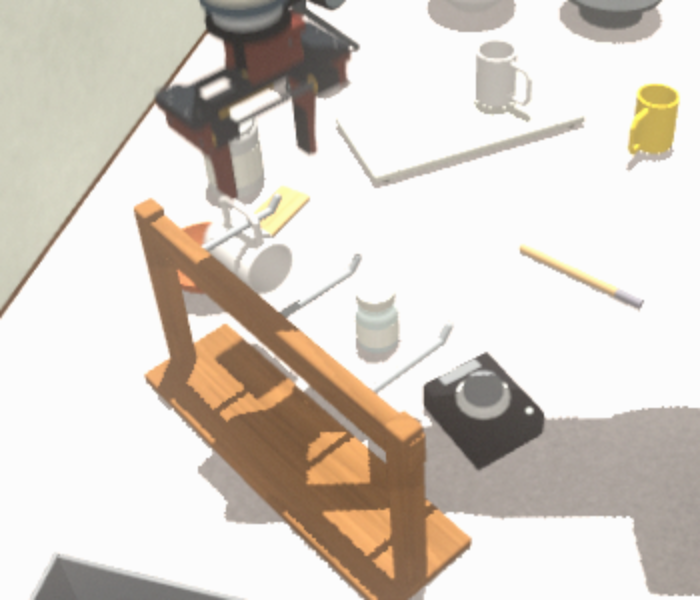

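Emit:
{"op": "apply_moves", "data": {
  "increments": [
    {"gripper": 100, "delta_pos": [0, -3.3, 1.2], "dr": [0, 0, 0]},
    {"gripper": 100, "delta_pos": [0, -3.3, 1.2], "dr": [0, 0, 0]},
    {"gripper": 100, "delta_pos": [0, -3.3, 1.2], "dr": [0, 0, 0]},
    {"gripper": 100, "delta_pos": [0, -3.3, 1.2], "dr": [0, 0, 0]},
    {"gripper": 100, "delta_pos": [0, -3.3, 1.2], "dr": [0, 0, 0]}
  ]
}}

```text
t: 34.63
ee_pos: [582.8, 50.7, 322.1]
orientation: [0.441, 1.526, -0.441]
ft_force: [0.5, -0.0, -0.3]
width: 88.0
```

Emit:
{"op": "apply_moves", "data": {
  "increments": [
    {"gripper": 100, "delta_pos": [1, -3.3, 1.2], "dr": [0, 0, 0]},
    {"gripper": 100, "delta_pos": [1, -3.3, 1.2], "dr": [0, 0, 0]},
    {"gripper": 100, "delta_pos": [1, -3.3, 1.2], "dr": [0, 0, 0]},
    {"gripper": 100, "delta_pos": [1, -3.3, 1.2], "dr": [0, 0, 0]},
    {"gripper": 100, "delta_pos": [1, -3.3, 1.2], "dr": [0, 0, 0]}
  ]
}}

```text
t: 35.05
ee_pos: [545.3, -121.0, 271.9]
orientation: [0.442, 1.525, -0.442]
ft_force: [0.8, -0.3, -0.5]
width: 87.7
```

Emit:
{"op": "apply_moves", "data": {
  "increments": [
    {"gripper": 100, "delta_pos": [1.4, -3.3, 1.2], "dr": [0, 0, 0]},
    {"gripper": 100, "delta_pos": [1.4, -3.3, 1.2], "dr": [0, 0, 0]},
    {"gripper": 100, "delta_pos": [1.4, -3.3, 1.2], "dr": [0, 0, 0]},
    {"gripper": 100, "delta_pos": [1.4, -3.3, 1.2], "dr": [0, 0, 0]},
    {"gripper": 100, "delta_pos": [1.4, 0, 0], "dr": [0, 0, 0]}
  ]
}}

```text
t: 35.47
ee_pos: [515.0, -261.7, 201.7]
orientation: [0.443, 1.524, -0.446]
ft_force: [0.1, -0.4, -0.7]
width: 88.1
```

```bash
python3 - <<'E'
from m import *
o=st(); s=shot('side','s10.png'); t=shot('top','t10.png'); w=shot('wrist')
for d,n in((t,'top'),(s,'side'),(w,'wr')): mug(d,502,-358,20,'B '+n)
plan([501.8,-358.5,142],57.6)
E
```

```text
t 35.47 p [ 515.  -261.7  201.7] w 88.1 F [ 0.1 -0.4 -0.7]
[[0.0, 0.538, 0.843], [-0.002, 0.843, -0.538], [-1.0, -0.001, 0.001]] q [-0.49  0.39  1.76 -0.    0.99 -1.49]
B top few 0
B side axis [ 499.3 -358.2] rim n 83 rms 3.2 handle 146.8 med 146.5 n 82 R 1.0
B wr axis [ 502.  -358.6] rim n 913 rms 1.2 handle 146.9 med 146.1 n 678 R 1.0
psi 57.62 tool cm [ 5.92 -9.31  4.33] dr_x 0.0
```

Emit:
{"op": "apply_moves", "data": {
  "increments": [
    {"gripper": 100, "delta_pos": [1.5, -2.32, 1.1], "dr": [0, 0, 0]},
    {"gripper": 100, "delta_pos": [1.5, -2.32, 1.1], "dr": [0, 0, 0]},
    {"gripper": 100, "delta_pos": [1.5, -2.32, 1.1], "dr": [0, 0, 0]},
    {"gripper": 100, "delta_pos": [1.4, -2.32, 1.1], "dr": [0, 0, 0]},
    {"gripper": 100, "delta_pos": [0, 0, 0], "dr": [0, 0, 0]}
  ]
}}

```text
t: 36.03
ee_pos: [503.4, -360.7, 141.9]
orientation: [0.442, 1.526, -0.443]
ft_force: [-0.8, 0.3, 0.7]
width: 87.9
```

Emit:
{"op": "apply_moves", "data": {
  "increments": [
    {"gripper": 100, "delta_pos": [0, 0, 0], "dr": [0, 0, 0]},
    {"gripper": 100, "delta_pos": [0, 0, 0], "dr": [0, 0, 0]},
    {"gripper": 100, "delta_pos": [0, 0, 0], "dr": [0, 0, 0]},
    {"gripper": 100, "delta_pos": [0, 0, 0], "dr": [0, 0, 0]},
    {"gripper": 100, "delta_pos": [0, 0, 0], "dr": [0, 0, 0]}
  ]
}}

```text
t: 36.45
ee_pos: [504.4, -357.9, 144.0]
orientation: [0.44, 1.525, -0.441]
ft_force: [0.3, 0.4, -0.0]
width: 88.0
```

Emit:
{"op": "apply_moves", "data": {
  "increments": [
    {"gripper": 100, "delta_pos": [1.6, 0, 0], "dr": [0, 0, 0]},
    {"gripper": 100, "delta_pos": [1.6, 0, 0], "dr": [0, 0, 0]},
    {"gripper": 100, "delta_pos": [1.6, 0, 0], "dr": [0, 0, 0]},
    {"gripper": 100, "delta_pos": [1.6, 0, 0], "dr": [0, 0, 0]},
    {"gripper": 100, "delta_pos": [1.4, 0, 0], "dr": [0, 0, 0]}
  ]
}}

```text
t: 36.87
ee_pos: [504.0, -358.2, 64.6]
orientation: [0.441, 1.525, -0.441]
ft_force: [-0.1, 0.3, -0.3]
width: 87.9
```

Emit:
{"op": "apply_moves", "data": {
  "increments": [
    {"gripper": 100, "delta_pos": [0, 0, 0], "dr": [0, 0, 0]},
    {"gripper": 100, "delta_pos": [0, 0, 0], "dr": [0, 0, 0]},
    {"gripper": 50, "delta_pos": [0, 0, 0], "dr": [0, 0, 0]},
    {"gripper": 50, "delta_pos": [0, 0, 0], "dr": [0, 0, 0]},
    {"gripper": 50, "delta_pos": [0, 0, 0], "dr": [0, 0, 0]}
  ]
}}

```text
t: 37.28
ee_pos: [504.4, -359.1, 66.3]
orientation: [0.441, 1.524, -0.442]
ft_force: [-0.1, 0.0, 0.0]
width: 71.2
```

Emit:
{"op": "apply_moves", "data": {
  "increments": [
    {"gripper": 50, "delta_pos": [0, 0, 0], "dr": [0, 0, 0]},
    {"gripper": 50, "delta_pos": [0, 0, 0], "dr": [0, 0, 0]},
    {"gripper": 50, "delta_pos": [0, 0, 0], "dr": [0, 0, 0]},
    {"gripper": 50, "delta_pos": [0, 0, 0], "dr": [0, 0, 0]},
    {"gripper": 50, "delta_pos": [0, 0, 0], "dr": [0, 0, 0]}
  ]
}}

```text
t: 37.7
ee_pos: [504.0, -359.1, 65.9]
orientation: [0.441, 1.524, -0.442]
ft_force: [-2.6, -0.8, 6.5]
width: 60.5
```

Emit:
{"op": "apply_moves", "data": {
  "increments": [
    {"gripper": 50, "delta_pos": [-1.5, 0, 0], "dr": [0, 0, 0]},
    {"gripper": 50, "delta_pos": [-3, 0, 0], "dr": [0, 0, 0]},
    {"gripper": 50, "delta_pos": [-4, 0, 0], "dr": [0, 0, 0]},
    {"gripper": 50, "delta_pos": [-4, 0, 0], "dr": [0, 0, 0]},
    {"gripper": 50, "delta_pos": [-3.8, 0, 0], "dr": [0, 0, 0]}
  ]
}}

```text
t: 38.12
ee_pos: [503.3, -358.1, 229.3]
orientation: [0.442, 1.527, -0.441]
ft_force: [0.2, -0.0, -2.9]
width: 60.4
```

Emit:
{"op": "apply_moves", "data": {
  "increments": [
    {"gripper": 50, "delta_pos": [0, 2.7, -2.25], "dr": [0, 0, 0]},
    {"gripper": 50, "delta_pos": [0, 2.7, -2.25], "dr": [0, 0, 0]},
    {"gripper": 50, "delta_pos": [0, 2.7, -2.25], "dr": [0, 0, 0]},
    {"gripper": 50, "delta_pos": [0, 2.7, -2.25], "dr": [0, 0, 0]},
    {"gripper": 50, "delta_pos": [0, 2.7, -2.25], "dr": [0, 0, 0]}
  ]
}}

```text
t: 38.53
ee_pos: [479.8, -182.7, 227.8]
orientation: [0.443, 1.526, -0.442]
ft_force: [0.5, 0.3, -2.4]
width: 60.4
```

Emit:
{"op": "apply_moves", "data": {
  "increments": [
    {"gripper": 50, "delta_pos": [0, 2.7, -2.25], "dr": [0, 0, 0]},
    {"gripper": 50, "delta_pos": [0, 2.7, -2.25], "dr": [0, 0, 0]},
    {"gripper": 50, "delta_pos": [0, 2.7, -2.25], "dr": [0, 0, 0]},
    {"gripper": 50, "delta_pos": [0, 2.7, -2.25], "dr": [0, 0, 0]},
    {"gripper": 50, "delta_pos": [0, 2.7, -2.25], "dr": [0, 0, 0]}
  ]
}}

```text
t: 38.95
ee_pos: [456.9, -8.6, 227.9]
orientation: [0.442, 1.526, -0.442]
ft_force: [0.3, 0.2, -2.0]
width: 60.2
```

Emit:
{"op": "apply_moves", "data": {
  "increments": [
    {"gripper": 50, "delta_pos": [0, 2.7, -2.25], "dr": [0, 0, 0]},
    {"gripper": 50, "delta_pos": [0, 2.7, -2.25], "dr": [0, 0, 0]},
    {"gripper": 50, "delta_pos": [0, 2.7, -2.25], "dr": [0, 0, 0]},
    {"gripper": 50, "delta_pos": [0, 2.7, -2.25], "dr": [0, 0, 0]},
    {"gripper": 50, "delta_pos": [0, 2.7, -2.25], "dr": [0, 0, 0]}
  ]
}}

```text
t: 39.37
ee_pos: [433.9, 165.6, 228.0]
orientation: [0.442, 1.526, -0.442]
ft_force: [0.6, -0.7, -1.6]
width: 60.2
```

Emit:
{"op": "apply_moves", "data": {
  "increments": [
    {"gripper": 50, "delta_pos": [0, 2.6, -2.15], "dr": [0, 0, 0]},
    {"gripper": 50, "delta_pos": [0, 2.6, -2.15], "dr": [0, 0, 0]},
    {"gripper": 50, "delta_pos": [0, 0, 0], "dr": [0, 0, 0]},
    {"gripper": 50, "delta_pos": [0, 0, 0], "dr": [0, 0, 0]},
    {"gripper": 50, "delta_pos": [0, 0, 0], "dr": [0, 0, 0]}
  ]
}}

```text
t: 39.78
ee_pos: [425.8, 230.6, 227.7]
orientation: [0.44, 1.526, -0.442]
ft_force: [-0.2, -1.5, -2.4]
width: 59.8
```

```bash
python3 - <<'E'
from m import *
o=st(); e=o['ee_pos']; print('rack',((e[:2]-O)@AX).round(1),((e[:2]-O)@AY).round(1))
plan([481.5,314.7,228],57.6)
s=shot('side','s11.png'); t=shot('top','t11.png')
for d,n in((t,'top'),(s,'side')): mug(d,e[0]-1.7,e[1]+1,e[2]-45.9,'B '+n); q,c=rk(d); stat(q,[(-220,-130),(115,165),(190,275)],'handle')
cv2.imwrite('pics/11c.png',cv2.resize((s['img'][150:400,100:450].clip(0,140)*1.8).astype(np.uint8),None,fx=2,fy=2)[:,:,::-1])
E
```

```text
t 39.78 p [425.8 230.6 227.7] w 59.8 F [-0.2 -1.5 -2.4]
[[-0.001, 0.534, 0.846], [-0.001, 0.846, -0.534], [-1.0, -0.001, -0.001]] q [ 0.47  0.22  1.94 -0.    0.99 -0.54]
rack -167.9 83.5
psi 57.75 tool cm [-0.03 10.09  0.22] dr_x 0.003
B top few 0
handle 0
B side axis [422.5 232.3] rim n 187 rms 5.9 handle 144.2 med 146.0 n 193 R 0.89
handle 404 [-176.2  115.2  196. ] [-166.6  126.   232. ] [-158.6  156.9  264.2]
```

View pics/11c.png

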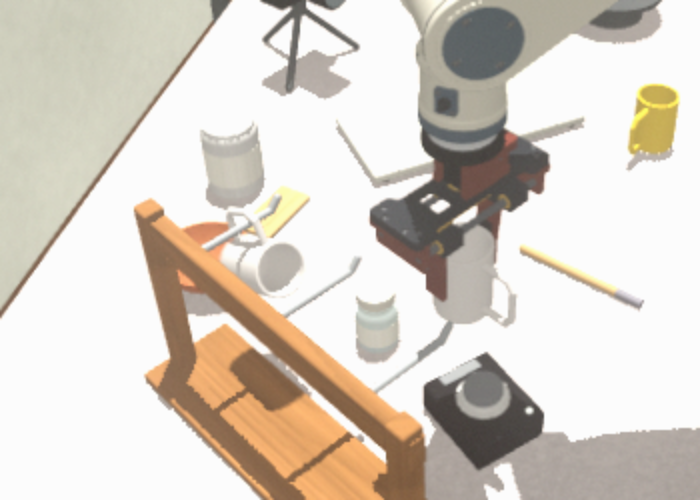

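Emit:
{"op": "apply_moves", "data": {
  "increments": [
    {"gripper": 50, "delta_pos": [0, 1.5, 0.2], "dr": [0, 0, 0]},
    {"gripper": 50, "delta_pos": [0, 1.5, 0], "dr": [0, 0, 0]},
    {"gripper": 50, "delta_pos": [0, 1.5, 0], "dr": [0, 0, 0]},
    {"gripper": 50, "delta_pos": [0, 1, 0], "dr": [0, 0, 0]},
    {"gripper": 50, "delta_pos": [0, 0.5, 0], "dr": [0, 0, 0]}
  ]
}}

```text
t: 40.3
ee_pos: [461.1, 280.5, 228.2]
orientation: [0.443, 1.525, -0.442]
ft_force: [-0.4, 0.6, -1.2]
width: 60.4
```

Emit:
{"op": "apply_moves", "data": {
  "increments": [
    {"gripper": 50, "delta_pos": [0, 0.5, 0], "dr": [0, 0, 0]},
    {"gripper": 50, "delta_pos": [0, 0.5, 0], "dr": [0, 0, 0]},
    {"gripper": 50, "delta_pos": [0, 0.5, 0], "dr": [0, 0, 0]},
    {"gripper": 50, "delta_pos": [0, 0.5, 0], "dr": [0, 0, 0]},
    {"gripper": 50, "delta_pos": [0, 0, 0], "dr": [0, 0, 0]}
  ]
}}

```text
t: 40.72
ee_pos: [471.3, 298.1, 228.3]
orientation: [0.442, 1.525, -0.441]
ft_force: [-0.7, -0.2, -2.0]
width: 60.3
```

```bash
python3 - <<'E'
from m import *
o=st(); s=shot('side','s12.png')
cv2.imwrite('pics/12c.png',cv2.resize((s['img'][230:400,230:380].clip(0,140)*1.8).astype(np.uint8),None,fx=3.5,fy=3.5,interpolation=cv2.INTER_CUBIC)[:,:,::-1])
E
```

```text
t 40.72 p [471.3 298.1 228.3] w 60.3 F [-0.7 -0.2 -2. ]
[[0.001, 0.534, 0.845], [0.0, 0.845, -0.534], [-1.0, 0.001, 0.0]] q [ 0.54  0.33  1.78  0.    1.03 -0.46]
```

View pics/12c.png

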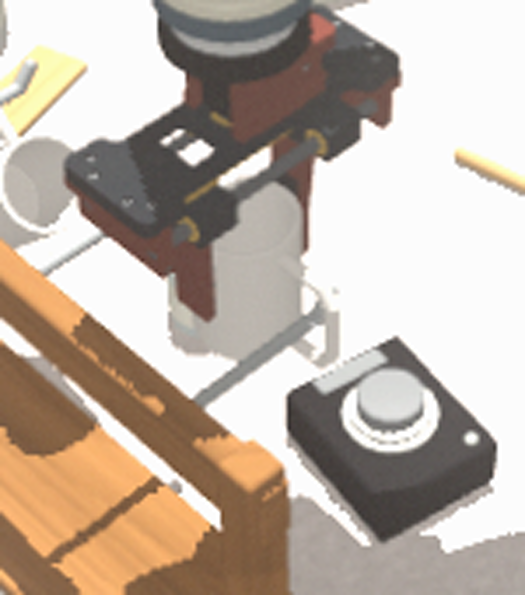

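Emit:
{"op": "apply_moves", "data": {
  "increments": [
    {"gripper": 50, "delta_pos": [0, 0.5, 0], "dr": [0, 0, 0]},
    {"gripper": 50, "delta_pos": [0, 0.5, 0], "dr": [0, 0, 0]},
    {"gripper": 50, "delta_pos": [0, 0.5, 0], "dr": [0, 0, 0]},
    {"gripper": 50, "delta_pos": [0, 0.4, 0], "dr": [0, 0, 0]},
    {"gripper": 50, "delta_pos": [0, 0, 0], "dr": [0, 0, 0]}
  ]
}}

```text
t: 41.18
ee_pos: [481.6, 314.4, 228.2]
orientation: [0.442, 1.525, -0.441]
ft_force: [0.3, -0.3, -2.0]
width: 60.3
```

Emit:
{"op": "apply_moves", "data": {
  "increments": [
    {"gripper": 50, "delta_pos": [0.6, 0, 0], "dr": [0, 0, 0]},
    {"gripper": 50, "delta_pos": [0.6, 0, 0], "dr": [0, 0, 0]},
    {"gripper": 50, "delta_pos": [0.6, 0, 0], "dr": [0, 0, 0]},
    {"gripper": 50, "delta_pos": [0.4, 0, 0], "dr": [0, 0, 0]},
    {"gripper": 50, "delta_pos": [0, 0, 0], "dr": [0, 0, 0]}
  ]
}}

```text
t: 41.6
ee_pos: [480.2, 313.0, 204.7]
orientation: [0.44, 1.527, -0.443]
ft_force: [0.3, -0.2, -2.5]
width: 60.1
```

Emit:
{"op": "apply_moves", "data": {
  "increments": [
    {"gripper": 50, "delta_pos": [0.1, 0, 0], "dr": [0, 0, 0]},
    {"gripper": 50, "delta_pos": [0.1, 0, 0], "dr": [0, 0, 0]},
    {"gripper": 50, "delta_pos": [0.1, 0, 0], "dr": [0, 0, 0]},
    {"gripper": 50, "delta_pos": [0, 0, 0], "dr": [0, 0, 0]},
    {"gripper": 50, "delta_pos": [0, 0, 0], "dr": [0, 0, 0]}
  ]
}}

```text
t: 42.02
ee_pos: [481.1, 313.6, 203.3]
orientation: [0.442, 1.525, -0.442]
ft_force: [0.4, 0.1, -1.7]
width: 60.6
```

Emit:
{"op": "apply_moves", "data": {
  "increments": [
    {"gripper": 50, "delta_pos": [0.1, 0, 0], "dr": [0, 0, 0]},
    {"gripper": 50, "delta_pos": [0.1, 0, 0], "dr": [0, 0, 0]},
    {"gripper": 50, "delta_pos": [0, 0, 0], "dr": [0, 0, 0]},
    {"gripper": 50, "delta_pos": [0, 0, 0], "dr": [0, 0, 0]},
    {"gripper": 50, "delta_pos": [0, 0, 0], "dr": [0, 0, 0]}
  ]
}}

```text
t: 42.43
ee_pos: [481.0, 313.6, 201.2]
orientation: [0.442, 1.525, -0.442]
ft_force: [0.8, -0.3, -2.0]
width: 60.0
```

Emit:
{"op": "apply_moves", "data": {
  "increments": [
    {"gripper": 50, "delta_pos": [0.1, 0, 0], "dr": [0, 0, 0]},
    {"gripper": 50, "delta_pos": [0, 0, 0], "dr": [0, 0, 0]},
    {"gripper": 50, "delta_pos": [0, 0, 0], "dr": [0, 0, 0]},
    {"gripper": 50, "delta_pos": [0, 0, 0], "dr": [0, 0, 0]},
    {"gripper": 50, "delta_pos": [0, 0, 0], "dr": [0, 0, 0]}
  ]
}}

```text
t: 42.85
ee_pos: [481.1, 313.7, 200.4]
orientation: [0.442, 1.525, -0.441]
ft_force: [0.5, 0.2, 1.7]
width: 60.4
```

Emit:
{"op": "apply_moves", "data": {
  "increments": [
    {"gripper": 50, "delta_pos": [0.1, 0, 0], "dr": [0, 0, 0]},
    {"gripper": 50, "delta_pos": [0, 0, 0], "dr": [0, 0, 0]},
    {"gripper": 50, "delta_pos": [0, 0, 0], "dr": [0, 0, 0]},
    {"gripper": 50, "delta_pos": [0, 0, 0], "dr": [0, 0, 0]},
    {"gripper": 50, "delta_pos": [0, 0, 0], "dr": [0, 0, 0]}
  ]
}}

```text
t: 43.27
ee_pos: [481.2, 313.7, 200.0]
orientation: [0.442, 1.525, -0.441]
ft_force: [-1.7, -1.6, 5.8]
width: 60.4
```

Contact; release, rise, back away, and wait for the swing to settle.

Emit:
{"op": "apply_moves", "data": {
  "increments": [
    {"gripper": 100, "delta_pos": [0, 0, 0], "dr": [0, 0, 0]},
    {"gripper": 100, "delta_pos": [0, 0, 0], "dr": [0, 0, 0]},
    {"gripper": 100, "delta_pos": [0, 0, 0], "dr": [0, 0, 0]},
    {"gripper": 100, "delta_pos": [0, 0, 0], "dr": [0, 0, 0]},
    {"gripper": 100, "delta_pos": [0, 0, 0], "dr": [0, 0, 0]}
  ]
}}

```text
t: 43.68
ee_pos: [481.0, 313.5, 199.0]
orientation: [0.442, 1.525, -0.442]
ft_force: [-0.4, -0.2, 0.1]
width: 87.1
```

Emit:
{"op": "apply_moves", "data": {
  "increments": [
    {"gripper": 100, "delta_pos": [-1, 0, 0], "dr": [0, 0, 0]},
    {"gripper": 100, "delta_pos": [-2.5, 0, 0], "dr": [0, 0, 0]},
    {"gripper": 100, "delta_pos": [-3, 0, 0], "dr": [0, 0, 0]},
    {"gripper": 100, "delta_pos": [-3, 0, 0], "dr": [0, 0, 0]},
    {"gripper": 100, "delta_pos": [-3, 0, 0], "dr": [0, 0, 0]}
  ]
}}

```text
t: 44.1
ee_pos: [480.8, 313.4, 326.2]
orientation: [0.442, 1.525, -0.442]
ft_force: [0.5, -0.2, -0.7]
width: 87.8
```

Emit:
{"op": "apply_moves", "data": {
  "increments": [
    {"gripper": 100, "delta_pos": [0, -3, 2], "dr": [0, 0, 0]},
    {"gripper": 100, "delta_pos": [0, -3, 2], "dr": [0, 0, 0]},
    {"gripper": 100, "delta_pos": [0, -3, 2], "dr": [0, 0, 0]},
    {"gripper": 100, "delta_pos": [0, -3, 2], "dr": [0, 0, 0]},
    {"gripper": 100, "delta_pos": [0, -3, 2], "dr": [0, 0, 0]}
  ]
}}

```text
t: 44.52
ee_pos: [485.1, 131.9, 325.1]
orientation: [0.442, 1.525, -0.441]
ft_force: [0.4, 0.3, -0.3]
width: 87.6
```

Emit:
{"op": "apply_moves", "data": {
  "increments": [
    {"gripper": 100, "delta_pos": [0, -3, 2], "dr": [0, 0, 0]},
    {"gripper": 100, "delta_pos": [0, -3, 2], "dr": [0, 0, 0]},
    {"gripper": 100, "delta_pos": [0, -3, 2], "dr": [0, 0, 0]},
    {"gripper": 100, "delta_pos": [0, -3, 2], "dr": [0, 0, 0]},
    {"gripper": 100, "delta_pos": [0, -3, 2], "dr": [0, 0, 0]}
  ]
}}

```text
t: 44.93
ee_pos: [489.5, -48.6, 325.2]
orientation: [0.442, 1.524, -0.441]
ft_force: [0.1, -0.7, 0.1]
width: 87.6
```

```bash
python3 - <<'E'
from m import *
o=st()
for i in range(40): ctrl.get_image('side')
st()
E
```

```text
t 44.93 p [489.5 -48.6 325.2] w 87.6 F [ 0.1 -0.7  0.1]
[[0.001, 0.534, 0.845], [-0.0, 0.845, -0.534], [-1.0, 0.0, 0.001]] q [-0.12  0.12  1.82 -0.    1.21 -1.13]
t 46.93 p [489.7 -46.9 324.2] w 87.7 F [0.3 0.4 0.1]
[[-0.0, 0.534, 0.845], [0.0, 0.845, -0.534], [-1.0, -0.0, -0.0]] q [-0.12  0.12  1.82 -0.    1.21 -1.13]
```

Emit:
{"op": "apply_moves", "data": {
  "increments": [
    {"gripper": 100, "delta_pos": [0, 0, 0], "dr": [0, 0, 0]},
    {"gripper": 100, "delta_pos": [0, 0, 0], "dr": [0, 0, 0]},
    {"gripper": 100, "delta_pos": [0, 0, 0], "dr": [0, 0, 0]},
    {"gripper": 100, "delta_pos": [0, 0, 0], "dr": [0, 0, 0]},
    {"gripper": 100, "delta_pos": [0, 0, 0], "dr": [0, 0, 0]}
  ]
}}

```text
t: 47.35
ee_pos: [489.7, -46.9, 324.2]
orientation: [0.442, 1.525, -0.442]
ft_force: [0.7, 0.4, 0.3]
width: 87.9
```

Emit:
{"op": "apply_moves", "data": {
  "increments": [
    {"gripper": 100, "delta_pos": [0, 0, 0], "dr": [0, 0, 0]},
    {"gripper": 100, "delta_pos": [0, 0, 0], "dr": [0, 0, 0]},
    {"gripper": 100, "delta_pos": [0, 0, 0], "dr": [0, 0, 0]},
    {"gripper": 100, "delta_pos": [0, 0, 0], "dr": [0, 0, 0]},
    {"gripper": 100, "delta_pos": [0, 0, 0], "dr": [0, 0, 0]}
  ]
}}

```text
t: 47.77
ee_pos: [489.7, -46.9, 324.2]
orientation: [0.442, 1.525, -0.442]
ft_force: [-0.5, -0.7, -0.3]
width: 88.2
```

Emit:
{"op": "apply_moves", "data": {
  "increments": [
    {"gripper": 100, "delta_pos": [0, 0, 0], "dr": [0, 0, 0]},
    {"gripper": 100, "delta_pos": [0, 0, 0], "dr": [0, 0, 0]},
    {"gripper": 100, "delta_pos": [0, 0, 0], "dr": [0, 0, 0]},
    {"gripper": 100, "delta_pos": [0, 0, 0], "dr": [0, 0, 0]},
    {"gripper": 100, "delta_pos": [0, 0, 0], "dr": [0, 0, 0]}
  ]
}}

```text
t: 48.18
ee_pos: [489.7, -46.9, 324.2]
orientation: [0.442, 1.525, -0.442]
ft_force: [-0.3, -0.4, -0.5]
width: 87.8
```

Emit:
{"op": "apply_moves", "data": {
  "increments": [
    {"gripper": 100, "delta_pos": [0, 0, 0], "dr": [0, 0, 0]},
    {"gripper": 100, "delta_pos": [0, 0, 0], "dr": [0, 0, 0]},
    {"gripper": 100, "delta_pos": [0, 0, 0], "dr": [0, 0, 0]},
    {"gripper": 100, "delta_pos": [0, 0, 0], "dr": [0, 0, 0]},
    {"gripper": 100, "delta_pos": [0, 0, 0], "dr": [0, 0, 0]}
  ]
}}

```text
t: 48.6
ee_pos: [489.7, -46.9, 324.2]
orientation: [0.442, 1.525, -0.442]
ft_force: [0.1, -0.1, -0.3]
width: 88.0
```

Emit:
{"op": "apply_moves", "data": {
  "increments": [
    {"gripper": 100, "delta_pos": [0, 0, 0], "dr": [0, 0, 0]},
    {"gripper": 100, "delta_pos": [0, 0, 0], "dr": [0, 0, 0]},
    {"gripper": 100, "delta_pos": [0, 0, 0], "dr": [0, 0, 0]},
    {"gripper": 100, "delta_pos": [0, 0, 0], "dr": [0, 0, 0]},
    {"gripper": 100, "delta_pos": [0, 0, 0], "dr": [0, 0, 0]}
  ]
}}

```text
t: 49.02
ee_pos: [489.7, -46.9, 324.2]
orientation: [0.442, 1.525, -0.442]
ft_force: [-0.1, 0.3, -0.7]
width: 88.2
```

Emit:
{"op": "apply_moves", "data": {
  "increments": [
    {"gripper": 100, "delta_pos": [0, 0, 0], "dr": [0, 0, 0]},
    {"gripper": 100, "delta_pos": [0, 0, 0], "dr": [0, 0, 0]},
    {"gripper": 100, "delta_pos": [0, 0, 0], "dr": [0, 0, 0]},
    {"gripper": 100, "delta_pos": [0, 0, 0], "dr": [0, 0, 0]},
    {"gripper": 100, "delta_pos": [0, 0, 0], "dr": [0, 0, 0]}
  ]
}}

```text
t: 49.43
ee_pos: [489.7, -46.9, 324.2]
orientation: [0.442, 1.525, -0.442]
ft_force: [-0.7, 0.2, -0.4]
width: 88.1
```

Emit:
{"op": "apply_moves", "data": {
  "increments": [
    {"gripper": 100, "delta_pos": [0, 0, 0], "dr": [0, 0, 0]},
    {"gripper": 100, "delta_pos": [0, 0, 0], "dr": [0, 0, 0]},
    {"gripper": 100, "delta_pos": [0, 0, 0], "dr": [0, 0, 0]},
    {"gripper": 100, "delta_pos": [0, 0, 0], "dr": [0, 0, 0]},
    {"gripper": 100, "delta_pos": [0, 0, 0], "dr": [0, 0, 0]}
  ]
}}

```text
t: 49.85
ee_pos: [489.7, -46.9, 324.2]
orientation: [0.442, 1.525, -0.442]
ft_force: [-0.1, -0.4, 0.7]
width: 87.9
```

Emit:
{"op": "apply_moves", "data": {
  "increments": [
    {"gripper": 100, "delta_pos": [0, 0, 0], "dr": [0, 0, 0]},
    {"gripper": 100, "delta_pos": [0, 0, 0], "dr": [0, 0, 0]},
    {"gripper": 100, "delta_pos": [0, 0, 0], "dr": [0, 0, 0]},
    {"gripper": 100, "delta_pos": [0, 0, 0], "dr": [0, 0, 0]},
    {"gripper": 100, "delta_pos": [0, 0, 0], "dr": [0, 0, 0]}
  ]
}}

```text
t: 50.27
ee_pos: [489.7, -46.9, 324.2]
orientation: [0.442, 1.525, -0.442]
ft_force: [0.6, 0.3, -0.1]
width: 87.8
```

```bash
python3 - <<'E'
from m import *
for i in range(55): ctrl.get_image('side')
A=ctrl.get_image('side')['img'].astype(int)[200:420,150:380]; dm=0
for i in range(14): 
    d=shot('side','s13.png' if i==13 else None); dm=max(dm,(abs(d['img'].astype(int)[200:420,150:380]-A).max(2)>25).sum())
print('changed px',dm)
t=shot('top','t13.png')
P,_=cloud(t); m=(np.hypot(P[:,0]-545,P[:,1]-136)<60)&(P[:,2]>75)&(P[:,2]<95); print('jar',cv2.minEnclosingCircle(P[m][:,:2].astype(np.float32)))
st()
f=lambda I,k:cv2.resize((I.clip(0,140)*1.8).astype(np.uint8),(380,480),interpolation=cv2.INTER_CUBIC)[:,:,::-1]
cv2.imwrite('pics/13c.png',np.hstack([f(d['img'][180:420,160:350],2),f(t['img'][100:340,80:270],2)]))
E
```

```text
changed px 1076
jar ((546.943115234375, 136.3316650390625), 24.10794448852539)
t 53.82 p [489.7 -46.9 324.2] w 87.8 F [-0.  -0.2 -0.6]
[[-0.0, 0.534, 0.845], [0.0, 0.845, -0.534], [-1.0, 0.0, -0.0]] q [-0.12  0.12  1.82  0.    1.21 -1.13]
```

View pics/13c.png

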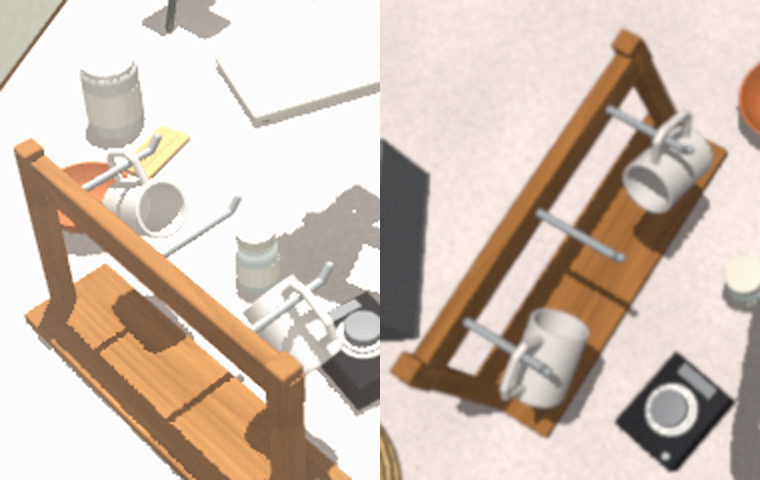

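Emit:
{"op": "apply_moves", "data": {
  "increments": [
    {"gripper": 100, "delta_pos": [0, 0, 0], "dr": [0, 0, 0]},
    {"gripper": 100, "delta_pos": [0, 0, 0], "dr": [0, 0, 0]},
    {"gripper": 100, "delta_pos": [0, 0, 0], "dr": [0, 0, 0]},
    {"gripper": 100, "delta_pos": [0, 0, 0], "dr": [0, 0, 0]},
    {"gripper": 100, "delta_pos": [0, 0, 0], "dr": [0, 0, 0]}
  ]
}}

```text
t: 54.23
ee_pos: [489.7, -46.9, 324.2]
orientation: [0.442, 1.525, -0.442]
ft_force: [-0.6, 0.6, -0.9]
width: 87.8
```

Emit:
{"op": "apply_moves", "data": {
  "increments": [
    {"gripper": 100, "delta_pos": [0, 0, 0], "dr": [0, 0, 0]},
    {"gripper": 100, "delta_pos": [0, 0, 0], "dr": [0, 0, 0]},
    {"gripper": 100, "delta_pos": [0, 0, 0], "dr": [0, 0, 0]},
    {"gripper": 100, "delta_pos": [0, 0, 0], "dr": [0, 0, 0]},
    {"gripper": 100, "delta_pos": [0, 0, 0], "dr": [0, 0, 0]}
  ]
}}

```text
t: 54.65
ee_pos: [489.7, -46.9, 324.2]
orientation: [0.442, 1.525, -0.442]
ft_force: [0.1, 0.6, -0.3]
width: 87.3
```

Emit:
{"op": "apply_moves", "data": {
  "increments": [
    {"gripper": 100, "delta_pos": [0, 0, 0], "dr": [0, 0, 0]},
    {"gripper": 100, "delta_pos": [0, 0, 0], "dr": [0, 0, 0]},
    {"gripper": 100, "delta_pos": [0, 0, 0], "dr": [0, 0, 0]},
    {"gripper": 100, "delta_pos": [0, 0, 0], "dr": [0, 0, 0]},
    {"gripper": 100, "delta_pos": [0, 0, 0], "dr": [0, 0, 0]}
  ]
}}

```text
t: 55.07
ee_pos: [489.7, -46.9, 324.2]
orientation: [0.442, 1.525, -0.442]
ft_force: [-0.0, -0.5, -0.0]
width: 88.0
```

Emit:
{"op": "apply_moves", "data": {
  "increments": [
    {"gripper": 100, "delta_pos": [0, 0, 0], "dr": [0, 0, 0]},
    {"gripper": 100, "delta_pos": [0, 0, 0], "dr": [0, 0, 0]},
    {"gripper": 100, "delta_pos": [0, 0, 0], "dr": [0, 0, 0]},
    {"gripper": 100, "delta_pos": [0, 0, 0], "dr": [0, 0, 0]},
    {"gripper": 100, "delta_pos": [0, 0, 0], "dr": [0, 0, 0]}
  ]
}}

```text
t: 55.48
ee_pos: [489.7, -46.9, 324.2]
orientation: [0.442, 1.525, -0.442]
ft_force: [-0.1, 0.3, -0.0]
width: 87.7
```

Emit:
{"op": "apply_moves", "data": {
  "increments": [
    {"gripper": 100, "delta_pos": [0, 0, 0], "dr": [0, 0, 0]},
    {"gripper": 100, "delta_pos": [0, 0, 0], "dr": [0, 0, 0]},
    {"gripper": 100, "delta_pos": [0, 0, 0], "dr": [0, 0, 0]},
    {"gripper": 100, "delta_pos": [0, 0, 0], "dr": [0, 0, 0]},
    {"gripper": 100, "delta_pos": [0, 0, 0], "dr": [0, 0, 0]}
  ]
}}

```text
t: 55.9
ee_pos: [489.7, -46.9, 324.2]
orientation: [0.442, 1.525, -0.442]
ft_force: [-0.3, -0.3, 1.0]
width: 87.5
```

Emit:
{"op": "apply_moves", "data": {
  "increments": [
    {"gripper": 100, "delta_pos": [0, 0, 0], "dr": [0, 0, 0]},
    {"gripper": 100, "delta_pos": [0, 0, 0], "dr": [0, 0, 0]},
    {"gripper": 100, "delta_pos": [0, 0, 0], "dr": [0, 0, 0]},
    {"gripper": 100, "delta_pos": [0, 0, 0], "dr": [0, 0, 0]},
    {"gripper": 100, "delta_pos": [0, 0, 0], "dr": [0, 0, 0]}
  ]
}}

```text
t: 56.32
ee_pos: [489.7, -46.9, 324.2]
orientation: [0.442, 1.525, -0.442]
ft_force: [-0.5, -0.2, 1.2]
width: 87.3
```

Emit:
{"op": "apply_moves", "data": {
  "increments": [
    {"gripper": 100, "delta_pos": [0, 0, 0], "dr": [0, 0, 0]},
    {"gripper": 100, "delta_pos": [0, 0, 0], "dr": [0, 0, 0]},
    {"gripper": 100, "delta_pos": [0, 0, 0], "dr": [0, 0, 0]},
    {"gripper": 100, "delta_pos": [0, 0, 0], "dr": [0, 0, 0]},
    {"gripper": 100, "delta_pos": [0, 0, 0], "dr": [0, 0, 0]}
  ]
}}

```text
t: 56.73
ee_pos: [489.7, -46.9, 324.2]
orientation: [0.442, 1.525, -0.442]
ft_force: [-0.2, -0.1, 0.1]
width: 88.0
```

Emit:
{"op": "apply_moves", "data": {
  "increments": [
    {"gripper": 100, "delta_pos": [0, 0, 0], "dr": [0, 0, 0]},
    {"gripper": 100, "delta_pos": [0, 0, 0], "dr": [0, 0, 0]},
    {"gripper": 100, "delta_pos": [0, 0, 0], "dr": [0, 0, 0]},
    {"gripper": 100, "delta_pos": [0, 0, 0], "dr": [0, 0, 0]},
    {"gripper": 100, "delta_pos": [0, 0, 0], "dr": [0, 0, 0]}
  ]
}}

```text
t: 57.15
ee_pos: [489.7, -46.9, 324.2]
orientation: [0.442, 1.525, -0.442]
ft_force: [0.4, 1.4, 0.2]
width: 88.0
```

Emit:
{"op": "apply_moves", "data": {
  "increments": [
    {"gripper": 100, "delta_pos": [0, 0, 0], "dr": [0, 0, 0]},
    {"gripper": 100, "delta_pos": [0, 0, 0], "dr": [0, 0, 0]},
    {"gripper": 100, "delta_pos": [0, 0, 0], "dr": [0, 0, 0]},
    {"gripper": 100, "delta_pos": [0, 0, 0], "dr": [0, 0, 0]},
    {"gripper": 100, "delta_pos": [0, 0, 0], "dr": [0, 0, 0]}
  ]
}}

```text
t: 57.57
ee_pos: [489.7, -46.9, 324.2]
orientation: [0.442, 1.525, -0.442]
ft_force: [-0.4, 0.4, 0.0]
width: 87.8
```

Emit:
{"op": "apply_moves", "data": {
  "increments": [
    {"gripper": 100, "delta_pos": [0, 0, 0], "dr": [0, 0, 0]},
    {"gripper": 100, "delta_pos": [0, 0, 0], "dr": [0, 0, 0]},
    {"gripper": 100, "delta_pos": [0, 0, 0], "dr": [0, 0, 0]},
    {"gripper": 100, "delta_pos": [0, 0, 0], "dr": [0, 0, 0]},
    {"gripper": 100, "delta_pos": [0, 0, 0], "dr": [0, 0, 0]}
  ]
}}

```text
t: 57.98
ee_pos: [489.7, -46.9, 324.2]
orientation: [0.442, 1.525, -0.442]
ft_force: [-0.6, 0.2, 1.2]
width: 87.5
```

```bash
python3 - <<'E'
from m import *
f=lambda:ctrl.get_image('side')['img'].astype(int)
A=f(); old=load('s13.png')['img'].astype(int)
def rep(I,t):
    D=abs(I-A).max(2)>25; print(t,'mug2',D[240:310,205:265].sum(),'mug0',D[310:375,275:335].sum(),'rest(key/plat)',D[150:210,270:390].sum())
rep(old,'old')
for i in range(12):
    I=f(); 
    if i in(0,3,6,9,11): rep(I,i)
st()
E
```

```text
old mug2 0 mug0 0 rest(key/plat) 0
0 mug2 0 mug0 0 rest(key/plat) 0
3 mug2 0 mug0 0 rest(key/plat) 0
6 mug2 0 mug0 0 rest(key/plat) 0
9 mug2 0 mug0 0 rest(key/plat) 0
11 mug2 0 mug0 0 rest(key/plat) 0
t 58.63 p [489.7 -46.9 324.2] w 87.4 F [ 0.2 -0.2 -0.6]
[[0.0, 0.534, 0.845], [0.0, 0.845, -0.534], [-1.0, 0.0, 0.0]] q [-0.12  0.12  1.82  0.    1.21 -1.13]
```

```bash
python3 -c "
from workcell import ctrl
print(ctrl.close_job())"
```

```text
the job is handed in; nothing more can be done
None
```

The job is done and handed in at about 58.6 s of the 210 s allowed. There were two white mugs on the table. I left the yellow look-alike alone.

- **Platform:** I stood both mugs upright on the photo platform. The images taken just before the key press put both fully within its edges.
- **Shutter key:** I held it at the first click for about 1.2 s at roughly 7 N. I then pressed it fully, about 14 mm down, peaking at 30 N. The later images show it back up at about 62 mm.
- **Hanging:** One mug hangs by its handle on hook2 and the other on hook0.
- **Last checks:**
  - A frame comparison at about t = 53 s differed by 1,076 pixels. I put that down to the last of the swing and waited longer. The frames from about 58 s then showed no change at either mug.
  - The glaze jar measured (546.9, 136.3) mm, against (547.0, 136.6) at the start.
  - The gripper is clear of everything.
- **Disagreement:** The side camera read about 3 mm differently from the top and wrist cameras. I used the top and wrist readings.

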